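# Weigh out brass bars on the spring scale

### The job

Weigh out a charge of brass: take bars from the sloping rack and stand them upright in the cups of the spring scale until the scale's pointer rests between the two prongs of the target clip. The bars differ a little in weight, so watch the pointer. Leave the bars you do not need standing in the rack, do not shift the clip, and leave the loupe, the steel block and the pliers where they are.

Things in the scene. Friction and masses are not known exactly. Their poses are not given: they have to be found in the camera images.
- bar_thick_1: Thick brass bar, round, 16 mm in diameter and 110 mm long, about 190 g (up to a tenth more or less). Origin: centre of its foot; z runs up along the bar. Starts in any one of the rack's four slots, leaning 35 degrees from vertical; can be gripped across its upper half with the tool tilted along the bar, and drawn out lengthwise.
- bar_thick_2: Thick brass bar, round, 16 mm in diameter and 110 mm long, about 190 g (up to a tenth more or less). Origin: centre of its foot; z runs up along the bar. Starts in any one of the rack's four slots, leaning 35 degrees from vertical; can be gripped across its upper half with the tool tilted along the bar, and drawn out lengthwise.
- bar_thin_1: Thin brass bar, round, 12 mm in diameter and 100 mm long, about 95 g (up to a tenth more or less). Origin: centre of its foot; z runs up along the bar. Starts in any one of the rack's four slots, leaning 35 degrees from vertical; can be gripped across its upper half with the tool tilted along the bar, and drawn out lengthwise.
- bar_thin_2: Thin brass bar, round, 12 mm in diameter and 100 mm long, about 95 g (up to a tenth more or less). Origin: centre of its foot; z runs up along the bar. Starts in any one of the rack's four slots, leaning 35 degrees from vertical; can be gripped across its upper half with the tool tilted along the bar, and drawn out lengthwise.
- rack: Fixed wooden rack, 230 mm wide (y), base 110 mm deep, front is -x. Four slots at y = -84, -28, 28, 84 mm, 19 mm wide. Bars stand on a ledge, feet 23 mm above the table, tops leaning 35 degrees to the back (+x). Ribs beside them reach 44 mm up along the bars; above that only a steel strip 8 mm wide, to 72 mm, lies under (+x of) each bar. Origin: centre of the underside.
- cup_floor (a point): Centre of the inner floor of the middle of three square aluminium cups (28 mm inside, 3 mm walls, 55 mm deep, open on top) in a row along this point's y (at -42, 0, 42 mm); x points to the back of the scale, z up. The cups ride on the sprung carriage and sink about 10 mm per 95 g, at most 60 mm; empty, the floor is 79 mm above the table.
- pointer_tip (a point): Tip of the dark pointer fixed to the cups' carriage, on the front of the white plate at the left (+y) end of the scale; it sinks with the cups. The scale's column reaches 175 mm above the table.
- clip_mid (a point): Middle of the gap between the two prongs of the brass target clip on the left edge of the white plate (13 mm between the prongs), the same x and y as the pointer tip. Its height differs from start to start and it stays put: when the pointer tip is at its height, to 6.5 mm up or down, the load is right.
- loupe: Grey loupe, 25 mm in diameter and 16 mm high, a loose bystander. Origin: underside.
- bench_block: Steel bench block, 64 x 64 x 18 mm, a loose bystander. Origin: underside.
- pliers: Flat pliers with red handles, 48 x 135 x 12 mm, a loose bystander. Origin: underside.
- carriage (a joint): How far the cups' carriage has sunk from its top stop, m (0 to 0.060; about 0.003 when empty).

How it is judged (in metres and radians):
At the end, for the whole second after the job is handed in: The pointer tip rests within 6.5 mm of the height of the clip's middle, the carriage still; every bar is at rest, either standing in a cup (foot within 15 mm of the cup floor, less than 26 degrees from vertical) or standing leaning in the rack (z of pointer_tip in the frame of clip_mid between -0.0065 and 0.0065 m and ((x of bar_thick_1 in the frame of cup_floor between -0.025 and 0.025 m and y of bar_thick_1 in the frame of cup_floor between -0.062 and 0.062 m and z of bar_thick_1 in the frame of cup_floor between -0.008 and 0.015 m and angle between bar_thick_1's own z axis and vertical below 0.45 rad) or (x of bar_thick_1 in the frame of rack between -0.04 and 0.03 m and y of bar_thick_1 in the frame of rack between -0.115 and 0.115 m and z of bar_thick_1 in the frame of rack between 0.005 and 0.045 m and angle between bar_thick_1's own z axis and vertical between 0.45 and 0.8 rad)) and linear speed of each of bar_thick_1, bar_thick_2, bar_thin_1, bar_thin_2 below 0.02 m/s and ((x of bar_thick_2 in the frame of cup_floor between -0.025 and 0.025 m and y of bar_thick_2 in the frame of cup_floor between -0.062 and 0.062 m and z of bar_thick_2 in the frame of cup_floor between -0.008 and 0.015 m and angle between bar_thick_2's own z axis and vertical below 0.45 rad) or (x of bar_thick_2 in the frame of rack between -0.04 and 0.03 m and y of bar_thick_2 in the frame of rack between -0.115 and 0.115 m and z of bar_thick_2 in the frame of rack between 0.005 and 0.045 m and angle between bar_thick_2's own z axis and vertical between 0.45 and 0.8 rad)) and ((x of bar_thin_1 in the frame of cup_floor between -0.025 and 0.025 m and y of bar_thin_1 in the frame of cup_floor between -0.062 and 0.062 m and z of bar_thin_1 in the frame of cup_floor between -0.008 and 0.015 m and angle between bar_thin_1's own z axis and vertical below 0.45 rad) or (x of bar_thin_1 in the frame of rack between -0.04 and 0.03 m and y of bar_thin_1 in the frame of rack between -0.115 and 0.115 m and z of bar_thin_1 in the frame of rack between 0.005 and 0.045 m and angle between bar_thin_1's own z axis and vertical between 0.45 and 0.8 rad)) and ((x of bar_thin_2 in the frame of cup_floor between -0.025 and 0.025 m and y of bar_thin_2 in the frame of cup_floor between -0.062 and 0.062 m and z of bar_thin_2 in the frame of cup_floor between -0.008 and 0.015 m and angle between bar_thin_2's own z axis and vertical below 0.45 rad) or (x of bar_thin_2 in the frame of rack between -0.04 and 0.03 m and y of bar_thin_2 in the frame of rack between -0.115 and 0.115 m and z of bar_thin_2 in the frame of rack between 0.005 and 0.045 m and angle between bar_thin_2's own z axis and vertical between 0.45 and 0.8 rad)) and velocity of joint carriage between -0.005 and 0.005 m/s); the robot touches nothing.
It fails at once if the target clip is shifted by more than 3 mm (distance of clip_mid from where it was at the start of the episode above 0.003 m).
It fails at once if the loupe is moved by more than 30 mm (distance of loupe from where it was at the start of the episode above 0.03 m).
It fails at once if the steel block is moved by more than 30 mm (distance of bench_block from where it was at the start of the episode above 0.03 m).
It fails at once if the pliers is moved by more than 30 mm (distance of pliers from where it was at the start of the episode above 0.03 m).
It also fails if it takes over 64 s, if anything falls off the work surface, if the arm or the gripper's body presses on something with over 40 N, if the wrist force passes 120 N, or if a joint passes its speed limit or range.

### The arm

A 7-joint arm with a two-finger parallel gripper is mounted at the origin on a cart in front of the work surface, level with it; the furniture and walls round the work are solid. World frame = base frame: x ahead of the robot, y to its left, z up, the work surface at z = 0. Lengths are in mm, angles in rad, forces in N, time in s.
With the tool pointing down it reaches from about 425 to 1025 mm from the base axis. Payload 3.6 kg.
Tool frame: the origin (TCP) lies midway between the tips of the shut fingers; the grasp point (between the pads) lies 19 mm behind it; x points along the fingers, z is the direction in which the jaws open and shut, and the axes are right-handed (so a half turn about x gives the same grasp; the last joint's range is limited). The gripper opens to 85 mm and grips with 20 to 120 N. Pads are 22 mm wide; open, the fingers measure 114 mm over their backs; the gripper's body (76 mm by 85 mm) begins 54 mm behind the grasp point. The pads swing forward as they close: fully open they stand 13 mm farther back than shut.
Start: joints at [-1.415, 0.591, 0.048, 1.609, -0.033, 0.943, -0.034], TCP at [179.222, 702.502, 231.302] pointing down, gripper open.
Joint ranges: [-2.69, 2.69], [-0.47, 2.24], [-1.27, 1.36], [0.19, 2.51], [-1.53, 4.68], [0.08, 2.07], [-3.09, 3.09]. Speed limits (rad/s): [2.57, 2.57, 3.14, 3.14, 3.14, 3.14, 3.14].

### API

Orientations are given as [roll, pitch, yaw] about the fixed x, y, z axes, in that order (R = Rz(yaw) Ry(pitch) Rx(roll)).
In Python, from rig import get_obs, get_image, finish_job gives the robot as it stands.
- The arm moves only by the tool step_arm, never from a script. Its argument "rows" is a list of rows, each an object of numbers: "rx", "ry", "rz": the turn, a rotation vector about the world's x, y, z in degrees; "tx", "ty", "tz": the shift along the world's x, y, z in cm; "jaw": the closure, from 0 (fully open) to 1 (shut). A call has 1 to 10 rows; each row shifts and turns the commanded pose from where the row before left it; what a row does not reach is not made up. A row lasts 1/12 s, in which the tool goes at most 41.7 mm and 7.16 degrees, less where a joint would pass 70% of its speed; a pose out of reach is approached as far as the arm can. A call with a gripper value outside its range is refused whole. The fingers move at their own pace and stop on an object; "newtons" is the grip in N (left out, the last holds). Time passes only in rows, so rows that do not move let the fingers close. It gives the time, the measured TCP pose, the force and the opening at its end, in the units of the state.
- get_obs(): the state, without advancing time (a new reading comes with each control period).
- get_image(name): name is "scene" or "top" or "wrist"; returns a dict with "color" (420x560x3 uint8, red, green, blue), "z_map" (420x560 float32, mm along the optical axis (not along the pixel's ray), 0 where there is no reading), "intrinsics" (3x3 intrinsics, pixels), "R" (3x3) and "t" (3): a world point X has camera coordinates R X + t; the wrist camera has in their place "tool_from_camera" (4x4, takes a point from camera to tool coordinates, whose origin is the TCP and whose axes are the tool frame's). Camera axes: x right, y down, z forward; pixel columns grow to the right and rows downward; lengths in mm; the calibration is good to about 2 mm. A picture is of the moment at which its call begins: read the wrist's pose just before it.
- finish_job(): hands the job in, once; it reports no verdict.
The state is a dict: "t": time; "joints": joint angles; "dq": joint speeds; "joint_torque": joint torques, N m; "tool_pos": TCP position; "tool_rot": TCP orientation; "ft_force": force on the tool from outside, world axes, zero at the start; "ft_torque": the same for the moment, N m; "width": finger opening in mm.
Only numpy, scipy, OpenCV 4.12 (cv2) and the standard library are available. Lean on these libraries where they do the work, as an engineer would, in place of code of your own. Each camera call takes 0.05 s, during which the arm holds its last target.

## Working session

There is one attempt and no reset: what is moved stays moved. The work goes in short steps, Python scripts to look and compute and a tool call to move; the robot and the scene stay as the last step left them, time stands still between calls to the robot, and variables do not carry over. Pictures are saved under pics/ and viewed, and the job is handed in when it is done.

Besides the shell and the picture viewer there is one more tool, called as name(argument=value, ...), one argument or row to a line, values as JSON. step_arm: Moves the arm, as the interface text tells. Its arguments: {"type":"object","properties":{"rows":{"type":"array"},"newtons":{"type":"number"}},"required":["rows"]}

```bash
ls; mkdir -p pics; cat > h.py <<'E'
import numpy as np,cv2,pickle
from rig import get_obs,get_image,finish_job
def snap(name,fn):
    o=get_obs(); im=get_image(name); im['obs']=o
    cv2.imwrite('pics/'+fn+'.png',im['color'][:,:,::-1]); pickle.dump(im,open(fn+'.pkl','wb')); return im
def load(fn): return pickle.load(open(fn+'.pkl','rb'))
def world(im):
    z=im['z_map'];K=np.array(im['intrinsics']);h,w=z.shape
    u,v=np.meshgrid(np.arange(w),np.arange(h))
    P=np.stack([(u-K[0,2])/K[0,0]*z,(v-K[1,2])/K[1,1]*z,z],-1)
    if 'R' in im: return (P-np.array(im['t']))@np.array(im['R'])
    from scipy.spatial.transform import Rotation as Ro
    T=np.array(im['tool_from_camera']); o=im['obs']
    Pt=P@T[:3,:3].T+T[:3,3]
    return Pt@Ro.from_euler('xyz',o['tool_rot']).as_matrix().T+np.array(o['tool_pos'])
E
python3 - <<'E'
from h import *
print(get_obs())
for n in ['scene','top','wrist']:
    im=snap(n,n+'0'); print(im['t'] if 't' in im else im['tool_from_camera'], im['intrinsics'])
E
```

```text
pics
{'t': 0.0, 'joints': array([-1.41450515,  0.592123  ,  0.04832415,  1.60984044, -0.03327527,
        0.94269113, -0.03368682]), 'dq': array([-0.00095913,  0.00048187,  0.00015645, -0.00047069, -0.00040803,
       -0.001913  , -0.00014535]), 'joint_torque': array([-2.56150934e-04, -5.48691773e+01,  1.54599890e+00, -1.98130256e+01,
        9.29928501e-03,  8.53583857e-03,  9.89247724e-06]), 'tool_pos': array([179.03017584, 701.68824381, 230.13200601]), 'tool_rot': array([-3.07019021,  1.56853899, -1.74909746]), 'ft_force': array([ 1.17310525, -0.40350719,  1.00728152]), 'ft_torque': array([0.02754512, 0.00516904, 0.0360536 ]), 'width': 85.34458066211262}
[-492.11321451  183.33161792  844.44402179] [[380.29753714   0.         273.15771009]
 [  0.         380.29753714 211.75227044]
 [  0.           0.           1.        ]]
[-104.67119832  533.39957052 1123.85377544] [[464.76656812   0.         287.11665891]
 [  0.         464.76656812 209.5538883 ]
 [  0.           0.           1.        ]]
[[-1.08991290e-03 -2.64440254e-01  9.64401454e-01 -1.42562245e+02]
 [ 9.51608982e-04 -9.64401864e-01 -2.64439291e-01  6.68466553e+01]
 [ 9.99998953e-01  6.29517291e-04  1.30275775e-03 -3.75150430e-01]
 [ 0.00000000e+00  0.00000000e+00  0.00000000e+00  1.00000000e+00]] [[296.15326033   0.         276.47671651]
 [  0.         296.15326033 205.80940195]
 [  0.           0.           1.        ]]
```

View pics/scene0.png

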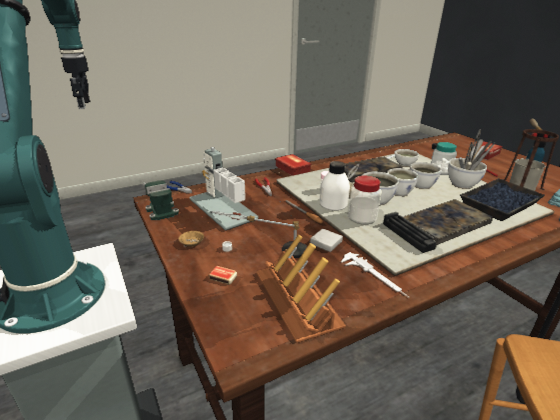

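View pics/top0.png

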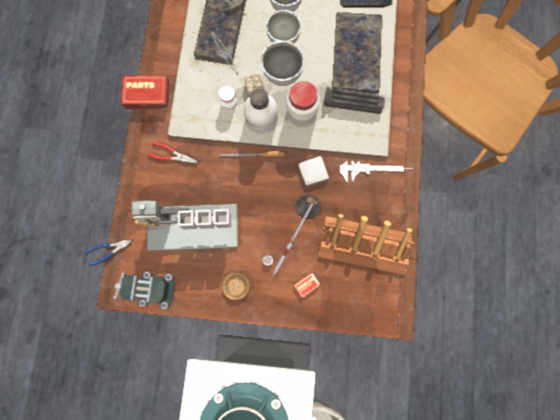

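View pics/wrist0.png

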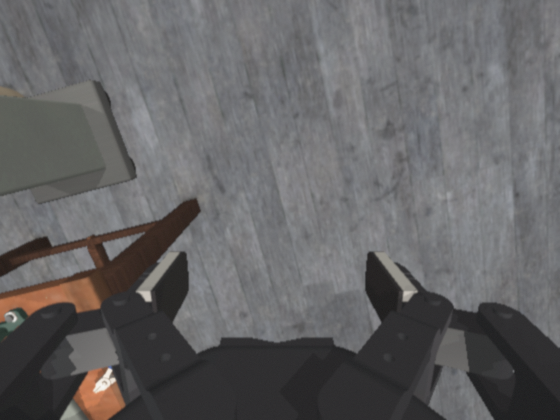

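The top view shows the rack at about (365,247) with four bars, the scale at (195,225) with its cups at (185..222,218) and column at (147,212), and the clutter around both. Next I'll zoom in and measure.

```bash
python3 - <<'E'
from h import *
t=load('top0');s=load('scene0')
W=world(t);
for n,(u,v) in dict(cupL=(185,218),cupR=(222,217),cupM=(203,218),colm=(147,208),barL=(338,218),b2=(363,223),b3=(387,228),b4=(409,232),rackFL=(320,265),rackBR=(412,222),table=(300,240),bottle=(258,98),jar=(303,90),corner=(105,305),lamp=(310,200),loupe=(268,260)).items(): print(n,W[v,u].round(0))
c=t['color'][:,:,::-1]
a=cv2.resize(c[180:290,310:420],None,fx=6,fy=6,interpolation=cv2.INTER_CUBIC)[:600]
b=cv2.resize(c[190:260,120:245],None,fx=6,fy=6,interpolation=cv2.INTER_CUBIC)
cv2.imwrite('pics/ta.png',a);cv2.imwrite('pics/tb.png',b)
c=s['color'][:,:,::-1]
cv2.imwrite('pics/sa.png',cv2.resize(c[140:230,190:310],None,fx=6,fy=6,interpolation=cv2.INTER_CUBIC))
cv2.imwrite('pics/sb.png',cv2.resize(c[230:340,250:350],None,fx=5,fy=5,interpolation=cv2.INTER_CUBIC))
E
```

```text
cupL [490. 196.  82.]
cupR [502. 107.  77.]
cupM [494. 152.  81.]
colm [491. 267. 164.]
barL [ 523. -178.   99.]
b2 [ 514. -237.  112.]
b3 [ 509. -296.  107.]
b4 [ 505. -350.  101.]
rackFL [ 414. -150.    3.]
rackBR [ 552. -383.   -2.]
table [475. -92.  -4.]
bottle [795.  45. 144.]
jar [834. -63. 129.]
corner [260. 388.  -4.]
lamp [ 563. -106.   90.]
loupe [413. -15.  13.]
```

View pics/ta.png

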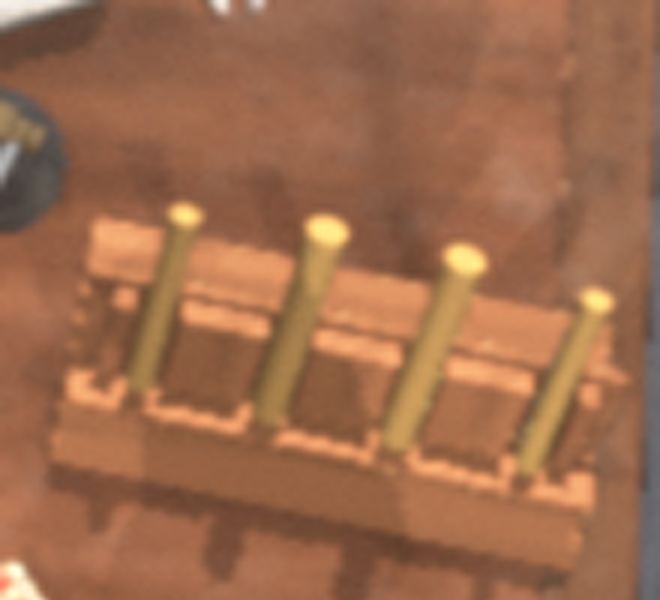

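View pics/tb.png

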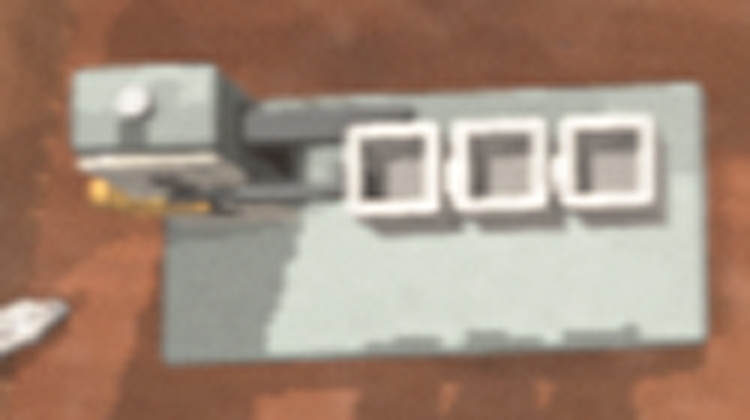

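View pics/sa.png

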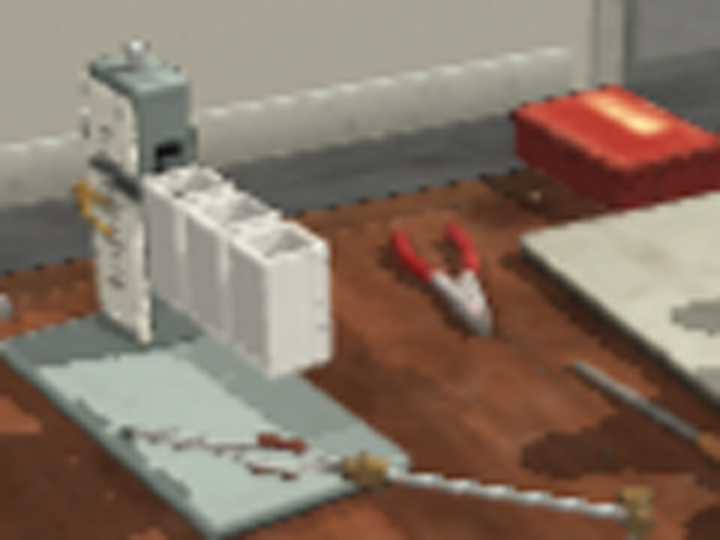

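View pics/sb.png

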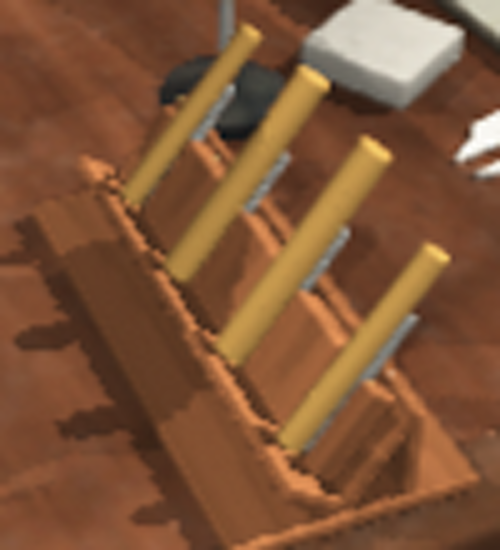

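```bash
python3 - <<'E'
from h import *
t=load('top0');s=load('scene0')
c=s['color'][:,:,::-1]
cv2.imwrite('pics/sc.png',cv2.resize(c[144:204,190:230],None,fx=10,fy=10,interpolation=cv2.INTER_NEAREST))
W=world(s)
for v in range(150,196,3): print(v,[tuple(W[v,u].round(0).astype(int)) for u in range(202,216,2)])
from scipy.spatial.transform import Rotation as Ro
print(Ro.from_euler('xyz',get_obs()['tool_rot']).as_matrix().round(2))
print('campos',-s['R'].T@s['t'],-t['R'].T@t['t'])
# lamp area heights
Wt=world(t)
m=(Wt[...,0]>400)&(Wt[...,0]<650)&(Wt[...,1]<30)&(Wt[...,1]>-140)&(Wt[...,2]>25)
print(Wt[m][:,2].max(), Wt[m][::15].round(0))
m=(Wt[...,0]>250)&(Wt[...,0]<700)
for z in (100,130,160,200): 
  q=Wt[m&(Wt[...,2]>z)]; print(z,len(q), q.min(0).round() if len(q) else '',q.max(0).round() if len(q) else '')
E
```

```text
150 [(np.int64(1035), np.int64(2157), np.int64(-544)), (np.int64(1050), np.int64(2151), np.int64(-544)), (np.int64(475), np.int64(291), np.int64(162)), (np.int64(481), np.int64(289), np.int64(162)), (np.int64(485), np.int64(283), np.int64(163)), (np.int64(488), np.int64(274), np.int64(166)), (np.int64(495), np.int64(274), np.int64(165))]
153 [(np.int64(1037), np.int64(2172), np.int64(-576)), (np.int64(467), np.int64(288), np.int64(155)), (np.int64(472), np.int64(285), np.int64(155)), (np.int64(475), np.int64(275), np.int64(158)), (np.int64(478), np.int64(265), np.int64(161)), (np.int64(481), np.int64(254), np.int64(164)), (np.int64(488), np.int64(256), np.int64(162))]
156 [(np.int64(1031), np.int64(2159), np.int64(-597)), (np.int64(467), np.int64(292), np.int64(143)), (np.int64(470), np.int64(282), np.int64(146)), (np.int64(472), np.int64(267), np.int64(151)), (np.int64(474), np.int64(255), np.int64(155)), (np.int64(479), np.int64(250), np.int64(156)), (np.int64(484), np.int64(246), np.int64(157))]
159 [(np.int64(1027), np.int64(2152), np.int64(-621)), (np.int64(468), np.int64(299), 
[... 4247 characters left out ...]
0.    0.25  0.97]
 [-1.   -0.   -0.  ]]
campos [ 126.92247121 -799.01626133  578.21735048] [ 304.03237386  -72.97375166 1208.618061  ]
132.17138424956855 [[ 571. -103.   89.]
 [ 563. -104.   90.]
 [ 564. -124.   83.]
 [ 556. -112.   89.]
 [ 563. -106.   35.]
 [ 538. -104.   91.]
 [ 520. -100.  101.]
 [ 502.  -89.   97.]
 [ 486.  -86.  106.]
 [ 470.  -80.  108.]
 [ 459.  -71.  115.]
 [ 451.  -67.  119.]
 [ 444.  -68.  118.]
 [ 433.  -64.  126.]
 [ 423.  -63.  126.]
 [ 414.  -57.  124.]
 [ 404.  -53.  128.]]
100 2695 [ 304. -355.  100.] [ 534.  305. 1209.]
130 1749 [304. -73. 130.] [ 513.  305. 1209.]
160 1260 [304. -73. 160.] [ 509.  303. 1209.]
200 948 [ 304.  -73. 1209.] [ 304.  -73. 1209.]
```

View pics/sc.png

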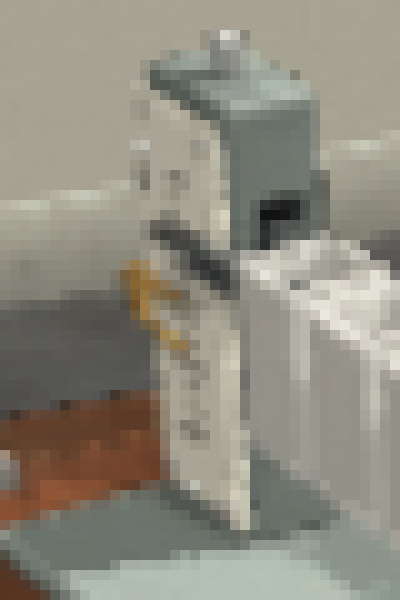

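```bash
cat >> h.py <<'E'
def ray_z(im,u,v,z):
    K=im['intrinsics'];R=im['R'];c=-R.T@im['t']
    d=R.T@np.array([(u-K[0,2])/K[0,0],(v-K[1,2])/K[1,1],1]); return c+d*(z-c[2])/d[2]
def proj(im,X):
    p=im['R']@np.asarray(X,float)+im['t']; q=im['intrinsics']@p; return q[:2]/q[2]
E
python3 - <<'E'
from h import *
t=load('top0');s=load('scene0')
tops=[ray_z(t,*p,z) for p,z in zip([(340.8,215.7),(364.5,218.7),(387.5,223.3),(409.5,230)],[105,113,113,105])]
for p in tops: print(p.round(1), proj(s,p).round(1))
for a,b in((0,3),(1,2)):
    d=tops[a]-tops[b]; print(np.linalg.norm(d), np.degrees(np.arctan2(-d[0],d[1])))
# rack base corners (z~?) in ta: front-left(50,470) front-right(580,575)
print('lip',[ray_z(t,310+u/6,180+v/6,z).round(1) for u,v,z in((65,378,30),(590,487,30))])
# cups rims z=134, 
cs=[(348,124),(436,122),(436,212),(352,216),(452,119),(544,117),(546,208),(458,210),(560,116),(652,114),(654,203),(566,206)]
P=[ray_z(t,120+u/6,190+v/6,134)[:2] for u,v in cs]
P=np.array(P).reshape(3,4,2); print(P.mean(1).round(1)); d=P[0].mean(0)-P[2].mean(0);print(np.linalg.norm(d),np.degrees(np.arctan2(-d[0],d[1])))
E
```

```text
[ 528.4 -183.4  105. ] [299.9 234.8]
[ 525.1 -239.7  113. ] [312.4 244.7]
[ 519.3 -295.2  113. ] [325.  259.1]
[ 509.8 -350.4  105. ] [337. 279.]
168.0422541319402 -6.372923793563905
55.81785886944368 -5.921117979595287
lip [array([ 467.9, -145.5,   30. ]), array([ 443.6, -369.9,   30. ])]
[[480.9 182.5]
 [487.  141.1]
 [492.7  99.2]]
84.19408598381779 8.024084011066781
```

```bash
cat >> h.py <<'E'
from scipy.spatial.transform import Rotation as Ro
def tool_R(x,z):
    x=np.array(x,float);x/=np.linalg.norm(x);z=np.array(z,float);z-=x*(z@x);z/=np.linalg.norm(z)
    return np.stack([x,np.cross(z,x),z],1)
def plan(pos,R,o=None):
    o=o or get_obs(); C=Ro.from_euler('xyz',o['tool_rot']); d=(np.array(pos)-o['tool_pos'])/10
    r=np.degrees((Ro.from_matrix(R)*C.inv()).as_rotvec())
    print('now',o['tool_pos'].round(1),'d cm',d.round(2),'rot deg',r.round(1),'n>=',np.ceil(max(np.linalg.norm(d)/4.1,np.linalg.norm(r)/7.1)), 'w',round(o['width'],1),'t',o['t'],'J',o['joints'].round(2))
    return d,r
E
python3 - <<'E'
from h import *
plan([400,230,300],tool_R([.64,0,-.77],[0,1,0]))
E
```

```text
now [179.  701.9 230.4] d cm [ 22.1  -47.19   6.96] rot deg [ -4.9 -39.5  13.8] n>= 13.0 w 85.8 t 0.15 J [-1.41  0.59  0.05  1.61 -0.03  0.94 -0.03]
```

step_arm(
  rows=[
    {"tz":3},
    {"tx":1.6,"ty":-3.4,"tz":0.4,"rx":-0.4,"ry":-2.8,"rz":1,"jaw":0.5},
    {"tx":1.6,"ty":-3.4,"tz":0.4,"rx":-0.4,"ry":-2.8,"rz":1,"jaw":0.5},
    {"tx":1.6,"ty":-3.4,"tz":0.4,"rx":-0.4,"ry":-2.8,"rz":1,"jaw":0.5},
    {"tx":1.6,"ty":-3.4,"tz":0.4,"rx":-0.4,"ry":-2.8,"rz":1,"jaw":0.5},
    {"tx":1.6,"ty":-3.4,"tz":0.4,"rx":-0.4,"ry":-2.8,"rz":1,"jaw":0.5},
    {"tx":1.6,"ty":-3.4,"tz":0.4,"rx":-0.4,"ry":-2.8,"rz":1,"jaw":0.5},
    {"tx":1.6,"ty":-3.4,"tz":0.4,"rx":-0.4,"ry":-2.8,"rz":1,"jaw":0.5},
  ],
)

```text
$.rows[0]: bad value
```

```bash
python3 - <<'E'
from h import *
plan([400,230,300],tool_R([.64,0,-.77],[0,1,0]))
E
```

```text
now [179.  701.9 230.4] d cm [ 22.1  -47.19   6.96] rot deg [ -4.9 -39.5  13.8] n>= 13.0 w 85.8 t 0.15 J [-1.41  0.59  0.05  1.61 -0.03  0.94 -0.03]
```

step_arm(
  rows=[
    {"tx":0,"ty":0,"tz":3,"rx":0,"ry":0,"rz":0,"jaw":0.5},
    {"tx":1.6,"ty":-3.4,"tz":0.4,"rx":-0.4,"ry":-2.8,"rz":1,"jaw":0.5},
    {"tx":1.6,"ty":-3.4,"tz":0.4,"rx":-0.4,"ry":-2.8,"rz":1,"jaw":0.5},
    {"tx":1.6,"ty":-3.4,"tz":0.4,"rx":-0.4,"ry":-2.8,"rz":1,"jaw":0.5},
    {"tx":1.6,"ty":-3.4,"tz":0.4,"rx":-0.4,"ry":-2.8,"rz":1,"jaw":0.5},
    {"tx":1.6,"ty":-3.4,"tz":0.4,"rx":-0.4,"ry":-2.8,"rz":1,"jaw":0.5},
    {"tx":1.6,"ty":-3.4,"tz":0.4,"rx":-0.4,"ry":-2.8,"rz":1,"jaw":0.5},
    {"tx":1.6,"ty":-3.4,"tz":0.4,"rx":-0.4,"ry":-2.8,"rz":1,"jaw":0.5},
  ],
  newtons=40,
)

```text
t: 0.82
tool_pos: [291.7, 462.8, 289.4]
tool_rot: [-1.525, 1.224, -0.079]
ft_force: [0.7, -0.4, -0.1]
width: 42.7
```

```bash
python3 - <<'E'
from h import *
plan([400,230,300],tool_R([.64,0,-.77],[0,1,0]))
E
```

```text
now [291.7 462.8 289.4] d cm [ 10.83 -23.28   1.06] rot deg [ -2.1 -19.8   6.8] n>= 7.0 w 42.7 t 0.8167 J [-1.47  0.27  0.23  2.06  0.4   0.77 -0.09]
```

step_arm(
  rows=[
    {"tx":1.6,"ty":-3.3,"tz":0.1,"rx":-0.3,"ry":-2.8,"rz":1,"jaw":0.5},
    {"tx":1.6,"ty":-3.3,"tz":0.1,"rx":-0.3,"ry":-2.8,"rz":1,"jaw":0.5},
    {"tx":1.6,"ty":-3.3,"tz":0.1,"rx":-0.3,"ry":-2.8,"rz":1,"jaw":0.5},
    {"tx":1.6,"ty":-3.3,"tz":0.1,"rx":-0.3,"ry":-2.8,"rz":1,"jaw":0.5},
    {"tx":1.6,"ty":-3.3,"tz":0.1,"rx":-0.3,"ry":-2.8,"rz":1,"jaw":0.5},
    {"tx":1.6,"ty":-3.3,"tz":0.1,"rx":-0.3,"ry":-2.8,"rz":1,"jaw":0.5},
    {"tx":1.0,"ty":-3.3,"tz":0.1,"rx":-0.3,"ry":-2.8,"rz":1,"jaw":0.5},
    {"tx":0,"ty":0,"tz":0,"rx":0,"ry":0,"rz":0,"jaw":0.5},
  ],
)

```text
t: 1.48
tool_pos: [395.9, 223.5, 293.8]
tool_rot: [-1.583, 0.885, -0.015]
ft_force: [-0.6, -1.2, -0.3]
width: 42.9
```

```bash
python3 - <<'E'
from h import *
plan([400,230,300],tool_R([.64,0,-.77],[0,1,0]))
snap('wrist','w1')
E
```

```text
now [395.9 223.5 293.8] d cm [0.41 0.65 0.62] rot deg [ 0.4 -0.4  0.3] n>= 1.0 w 42.9 t 1.4833 J [-1.44  0.06  0.48  2.5   1.29  0.56 -0.53]
```

View pics/w1.png

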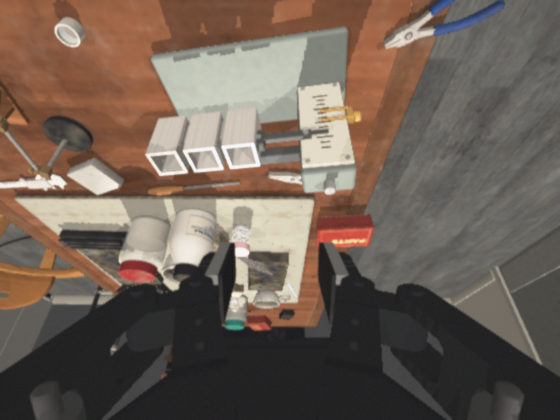

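```bash
python3 - <<'E'
from h import *
im=load('w1');c=im['color'][:,:,::-1]
cv2.imwrite('pics/w1a.png',cv2.rotate(cv2.resize(c[75:195,250:370],None,fx=5,fy=5,interpolation=cv2.INTER_CUBIC),cv2.ROTATE_180))
W=world(im)
for u,v in((320,115),(352,113),(322,132),(330,150),(310,95),(330,187),(325,170)): print(u,v,W[v,u].round(1))
E
```

```text
320 115 [469.3 271.2  81.9]
352 113 [460.9 304.8  89.3]
322 132 [464.1 269.9 116.8]
330 150 [469.7 277.1 137.9]
310 95 [471.6 262.4  40.5]
330 187 [485.4 275.8 174.1]
325 170 [475.6 270.8 160.1]
```

View pics/w1a.png

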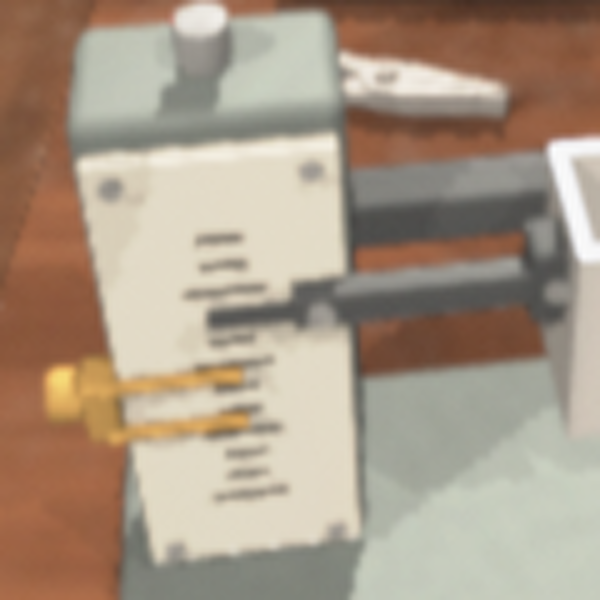

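```bash
cat >> h.py <<'E'
def wcam(im):
    T=np.array(im['tool_from_camera']);o=im['obs'];C=Ro.from_euler('xyz',o['tool_rot']).as_matrix()
    return C@T[:3,:3], C@T[:3,3]+o['tool_pos']
def wray_plane(im,u,v,p0,n):
    R,c=wcam(im);K=im['intrinsics'];d=R@np.array([(u-K[0,2])/K[0,0],(v-K[1,2])/K[1,1],1])
    return c+d*((np.array(p0)-c)@n)/(d@n)
E
python3 - <<'E'
from h import *
im=load('w1')
n=np.array([np.cos(.14),np.sin(.14),0])
f=lambda x,y:(370-.5-(x+.5)/5+.0,195-.5-(y+.5)/5)
for nm,q in dict(ptr_tip=(210,319),pt2=(245,315),up_tip=(243,376),lo_tip=(250,420),tickstop=(219,239),tickbot=(252,491),colTopEdgeL=(80,160),plateBot=(255,556)).items():
    u,v=f(*q)
    print(nm,round(u,1),round(v,1),*[wray_plane(im,u,v,[x,270,117],n).round(1) for x in(461,464,470)])
E
```

```text
ptr_tip 327.4 130.6 [460.3 274.9 119. ] [463.2 275.6 115.6] [469.  277.  108.8]
pt2 320.4 131.4 [461.3 267.7 119.1] [464.2 268.3 115.7] [470.1 269.6 108.9]
up_tip 320.8 119.2 [461.  269.7  99.7] [464.  270.3  96. ] [469.8 271.6  88.7]
lo_tip 319.4 110.4 [461.1 269.3  84.5] [464.  270.   80.7] [469.8 271.2  72.9]
tickstop 325.6 146.6 [460.9 271.  142.2] [463.8 271.7 139.2] [469.6 273.  133. ]
tickbot 319.0 96.2 [460.9 270.8  58.6] [463.8 271.5  54.4] [469.6 272.8  45.9]
colTopEdgeL 353.4 162.4 [457.5 294.5 166.9] [460.4 295.5 164.2] [466.1 297.4 158.7]
plateBot 318.4 83.2 [460.7 272.1  32.7] [463.6 272.8  28.1] [469.4 274.1  18.9]
```

```bash
cat >> h.py <<'E'
yr=np.radians(-6.2); AX=np.array([.5736*np.cos(yr),.5736*np.sin(yr),.8192]); RY=np.array([-np.sin(yr),np.cos(yr),0])
RG=tool_R(-AX,RY)
TOPS=np.array([[528.4,-183.4,105],[525.1,-239.7,113],[519.3,-295.2,113],[509.8,-350.4,105]])
E
python3 - <<'E'
from h import *
g=TOPS[1]-39*AX; print(g,g+110*AX,RG.round(2))
plan(g+110*AX,RG)
E
```

```text
[ 502.86044528 -237.28401121   81.0512    ] [ 565.5873945  -244.09833856  171.1632    ] [[-0.57 -0.81  0.11]
 [ 0.06  0.09  0.99]
 [-0.82  0.57 -0.  ]]
now [396.1 228.  294.7] d cm [ 16.95 -47.21 -12.35] rot deg [ 4.3 74.2 -5.3] n>= 13.0 w 42.6 t 1.5333 J [-1.44  0.06  0.47  2.49  1.28  0.55 -0.53]
```

step_arm(
  rows=[
    {"tx":1.2,"ty":-3.4,"tz":0.3,"rx":0.3,"ry":5.3,"rz":-0.4,"jaw":0.5},
    {"tx":1.2,"ty":-3.4,"tz":0.3,"rx":0.3,"ry":5.3,"rz":-0.4,"jaw":0.5},
    {"tx":1.2,"ty":-3.4,"tz":0,"rx":0.3,"ry":5.3,"rz":-0.4,"jaw":0.5},
    {"tx":1.2,"ty":-3.4,"tz":0,"rx":0.3,"ry":5.3,"rz":-0.4,"jaw":0.5},
    {"tx":1.2,"ty":-3.4,"tz":0,"rx":0.3,"ry":5.3,"rz":-0.4,"jaw":0.5},
    {"tx":1.2,"ty":-3.4,"tz":0,"rx":0.3,"ry":5.3,"rz":-0.4,"jaw":0.5},
    {"tx":1.2,"ty":-3.4,"tz":0,"rx":0.3,"ry":5.3,"rz":-0.4,"jaw":0.5},
    {"tx":1.2,"ty":-3.4,"tz":0,"rx":0.3,"ry":5.3,"rz":-0.4,"jaw":0.5},
    {"tx":1.2,"ty":-3.4,"tz":-1,"rx":0.3,"ry":5.3,"rz":-0.4,"jaw":0.5},
    {"tx":1.2,"ty":-3.4,"tz":-2,"rx":0.3,"ry":5.3,"rz":-0.4,"jaw":0.5},
  ],
)

```text
t: 2.37
tool_pos: [456.8, 53.9, 277.9]
tool_rot: [-1.81, 1.364, -0.281]
ft_force: [0.4, 0.8, 0.0]
width: 42.7
```

```bash
python3 - <<'E'
from h import *
g=TOPS[1]-39*AX
plan(g+110*AX,RG)
E
```

```text
now [456.8  53.9 277.9] d cm [ 10.88 -29.8  -10.67] rot deg [ 6.2 46.2 -4.4] n>= 9.0 w 42.7 t 2.3667 J [-0.95  0.15  0.75  2.27 -0.    0.58  1.32]
```

step_arm(
  rows=[
    {"tx":1.1,"ty":-3.2,"tz":-0.5,"rx":0.6,"ry":4.8,"rz":-0.4,"jaw":0.5},
    {"tx":1.1,"ty":-3.2,"tz":-0.5,"rx":0.6,"ry":4.8,"rz":-0.4,"jaw":0.5},
    {"tx":1.1,"ty":-3.2,"tz":-0.5,"rx":0.6,"ry":4.8,"rz":-0.4,"jaw":0.5},
    {"tx":1.1,"ty":-3.2,"tz":-0.5,"rx":0.6,"ry":4.8,"rz":-0.4,"jaw":0.5},
    {"tx":1.1,"ty":-3.2,"tz":-0.5,"rx":0.6,"ry":4.8,"rz":-0.4,"jaw":0.5},
    {"tx":1.1,"ty":-3.2,"tz":-0.5,"rx":0.6,"ry":4.8,"rz":-0.4,"jaw":0.5},
    {"tx":1.1,"ty":-3.2,"tz":-0.5,"rx":0.6,"ry":4.8,"rz":-0.4,"jaw":0.5},
    {"tx":1.1,"ty":-3.2,"tz":-0.5,"rx":0.6,"ry":4.8,"rz":-0.4,"jaw":0.5},
    {"tx":1.1,"ty":-3.2,"tz":-0.5,"rx":0.6,"ry":4.8,"rz":-0.4,"jaw":0.5},
    {"tx":0,"ty":0,"tz":0,"rx":0,"ry":3,"rz":0,"jaw":0.5},
  ],
)

```text
t: 3.2
tool_pos: [553.9, -238.8, 229.6]
tool_rot: [1.611, 0.967, 3.082]
ft_force: [-0.2, -0.0, 1.2]
width: 42.6
```

```bash
python3 - <<'E'
from h import *
g=TOPS[1]-39*AX
plan(g+110*AX,RG)
E
```

```text
now [ 553.9 -238.8  229.6] d cm [ 1.17 -0.53 -5.84] rot deg [ 1.3  0.3 -0.9] n>= 2.0 w 42.6 t 3.2 J [-0.11  0.8   0.67  1.55 -0.2   1.49  2.07]
```

step_arm(
  rows=[
    {"tx":0.6,"ty":-0.3,"tz":-1.4,"rx":1.3,"ry":0.3,"rz":-0.9,"jaw":0.5},
    {"tx":0.6,"ty":-0.2,"tz":-1.4,"rx":0,"ry":0,"rz":0,"jaw":0.5},
    {"tx":0,"ty":0,"tz":0,"rx":0,"ry":0,"rz":0,"jaw":0.5},
  ],
)

```text
t: 3.45
tool_pos: [564.9, -235.4, 200.0]
tool_rot: [1.558, 0.96, 3.029]
ft_force: [0.2, 0.5, -0.5]
width: 43.0
```

```bash
python3 - <<'E'
from h import *
g=TOPS[1]-39*AX
plan(g+110*AX,RG)
im=snap('wrist','w2'); R,c=wcam(im);K=im['intrinsics']
for T in TOPS:
    for L in (0,60):
        p=R.T@(T-L*AX-c); q=K@p; print(L,(q[:2]/q[2]).round(1))
E
```

```text
now [ 564.9 -235.4  200. ] d cm [ 0.07 -0.87 -2.89] rot deg [-0.4  0.  -0.3] n>= 1.0 w 43.0 t 3.45 J [-0.09  0.84  0.64  1.53 -0.24  1.48  2.08]
0 [330.8 228.4]
60 [320.7 209.4]
0 [266.1 228.5]
60 [267.9 209. ]
0 [200.  228.2]
60 [214.2 208.7]
0 [138.3 226.2]
60 [163.5 207.6]
```

View pics/w2.png

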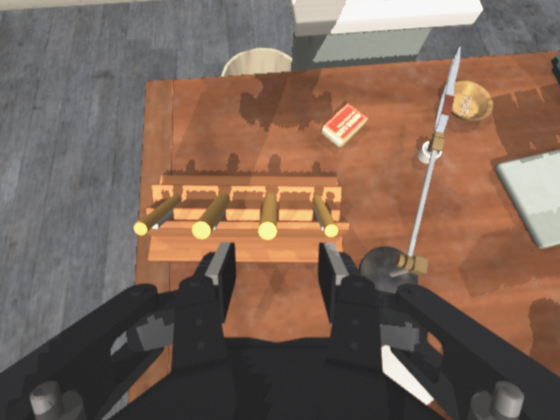

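step_arm(
  rows=[
    {"tx":0.0,"ty":-0.4,"tz":-1.45,"rx":-0.4,"ry":0,"rz":-0.3,"jaw":0.5},
    {"tx":0.1,"ty":-0.4,"tz":-1.45,"rx":0,"ry":0,"rz":0,"jaw":0.5},
    {"tx":-1.05,"ty":0.11,"tz":-1.5,"rx":0,"ry":0,"rz":0,"jaw":0.5},
    {"tx":-1.05,"ty":0.11,"tz":-1.5,"rx":0,"ry":0,"rz":0,"jaw":0.5},
    {"tx":-1.05,"ty":0.11,"tz":-1.5,"rx":0,"ry":0,"rz":0,"jaw":0.5},
    {"tx":0,"ty":0,"tz":0,"rx":0,"ry":0,"rz":0,"jaw":0.5},
  ],
)

```text
t: 4.0
tool_pos: [529.7, -239.5, 127.6]
tool_rot: [1.57, 0.956, 3.03]
ft_force: [-0.5, 1.4, -0.9]
width: 43.0
```

```bash
python3 - <<'E'
from h import *
g=TOPS[1]-39*AX
plan(g,RG)
im=snap('wrist','w3'); R,c=wcam(im);K=im['intrinsics']
for T in TOPS:
    for L in (0,60):
        p=R.T@(T-L*AX-c); q=K@p; print(L,(q[:2]/q[2]).round(1))
E
```

```text
now [ 529.7 -239.5  127.6] d cm [-2.68  0.22 -4.66] rot deg [-0.  -0.2  0.2] n>= 2.0 w 43.0 t 4.0 J [-0.07  0.89  0.62  1.65 -0.26  1.33  2.1 ]
0 [368.7 251.3]
60 [346.  220.6]
0 [275.6 253.6]
60 [275.6 221.2]
0 [178.6 254.1]
60 [203.3 221.5]
0 [ 90.8 251. ]
60 [136.  220.4]
```

View pics/w3.png

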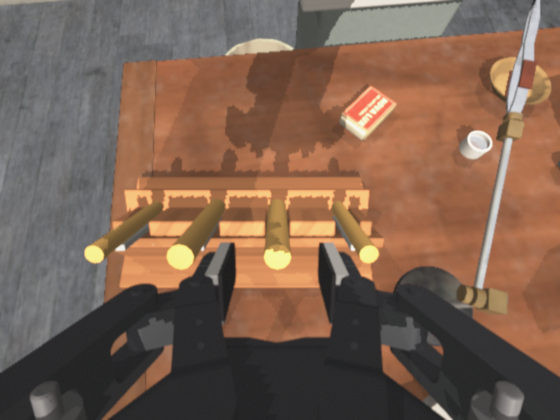

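step_arm(
  rows=[
    {"tx":-0.3,"ty":0.05,"tz":-0.6,"rx":0,"ry":0,"rz":0,"jaw":0.6},
    {"tx":-0.75,"ty":0.1,"tz":-1.3,"rx":0,"ry":0,"rz":0,"jaw":0.6},
    {"tx":-0.75,"ty":0.1,"tz":-1.4,"rx":0,"ry":0,"rz":0,"jaw":0.6},
    {"tx":-0.75,"ty":0.1,"tz":-1.4,"rx":0,"ry":0,"rz":0,"jaw":0.6},
    {"tx":0,"ty":0,"tz":0,"rx":0,"ry":0,"rz":0,"jaw":0.6},
  ],
)

```text
t: 4.47
tool_pos: [506.6, -236.8, 81.8]
tool_rot: [1.572, 0.96, 3.033]
ft_force: [-0.9, -0.3, -0.5]
width: 34.3
```

```bash
python3 - <<'E'
from h import *
g=TOPS[1]-39*AX
plan(g,RG); print(get_obs()['ft_force'])
snap('wrist','w4')
E
```

```text
now [ 506.6 -236.8   81.8] d cm [-0.37 -0.05 -0.07] rot deg [0.  0.  0.1] n>= 1.0 w 34.3 t 4.4667 J [-0.07  0.93  0.6   1.72 -0.28  1.22  2.11]
[-0.89419567 -0.28389086 -0.52846602]
```

View pics/w4.png

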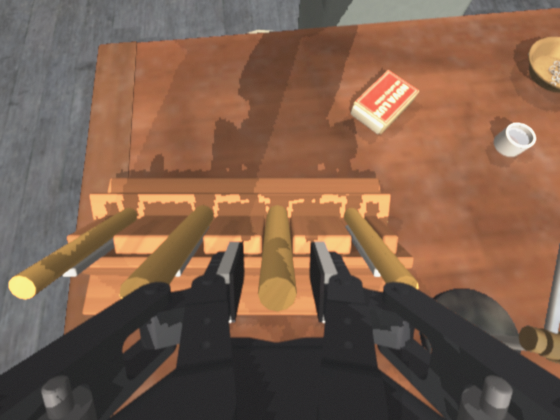

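step_arm(
  rows=[
    {"tx":-0.1,"ty":0,"tz":0,"rx":0,"ry":0,"rz":0,"jaw":1},
    {"tx":0,"ty":0,"tz":0,"rx":0,"ry":0,"rz":0,"jaw":1},
    {"tx":0,"ty":0,"tz":0,"rx":0,"ry":0,"rz":0,"jaw":1},
    {"tx":0,"ty":0,"tz":0,"rx":0,"ry":0,"rz":0,"jaw":1},
    {"tx":0,"ty":0,"tz":0,"rx":0,"ry":0,"rz":0,"jaw":1},
  ],
  newtons=70,
)

```text
t: 4.93
tool_pos: [508.5, -238.2, 84.1]
tool_rot: [1.575, 0.966, 3.036]
ft_force: [2.0, -0.6, 5.2]
width: 14.0
```

step_arm(
  rows=[
    {"tx":0.58,"ty":-0.06,"tz":0.82,"rx":0,"ry":0,"rz":0,"jaw":1},
    {"tx":1.16,"ty":-0.12,"tz":1.64,"rx":0,"ry":0,"rz":0,"jaw":1},
    {"tx":1.16,"ty":-0.12,"tz":1.64,"rx":0,"ry":0,"rz":0,"jaw":1},
    {"tx":1.16,"ty":-0.12,"tz":1.64,"rx":0,"ry":0,"rz":0,"jaw":1},
    {"tx":1.16,"ty":-0.12,"tz":1.64,"rx":0,"ry":0,"rz":0,"jaw":1},
    {"tx":1.16,"ty":-0.12,"tz":1.64,"rx":0,"ry":0,"rz":0,"jaw":1},
    {"tx":1.16,"ty":-0.12,"tz":1.64,"rx":0,"ry":0,"rz":0,"jaw":1},
  ],
)

```text
t: 5.52
tool_pos: [583.1, -245.5, 190.3]
tool_rot: [1.574, 0.963, 3.035]
ft_force: [0.5, -0.1, -2.1]
width: 14.0
```

```bash
python3 - <<'E'
from h import *
g=TOPS[1]-39*AX
plan(g,RG); print(get_obs()['ft_force'])
snap('wrist','w5');snap('scene','s5')
E
```

```text
now [ 583.1 -245.5  190.3] d cm [ -8.02   0.82 -10.93] rot deg [0.1 0.2 0.1] n>= 4.0 w 14.0 t 5.5167 J [-0.07  0.88  0.64  1.49 -0.25  1.49  2.07]
[ 0.47084254 -0.1029421  -2.1068081 ]
```

View pics/w5.png

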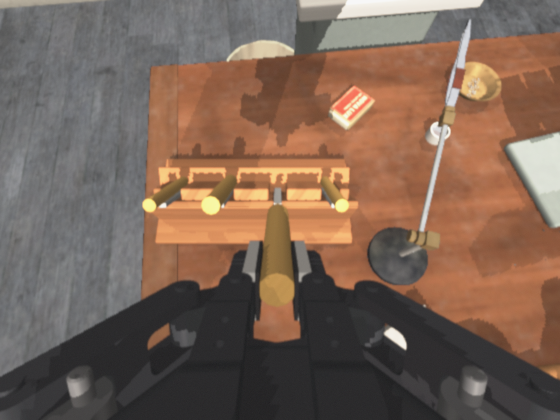

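View pics/s5.png

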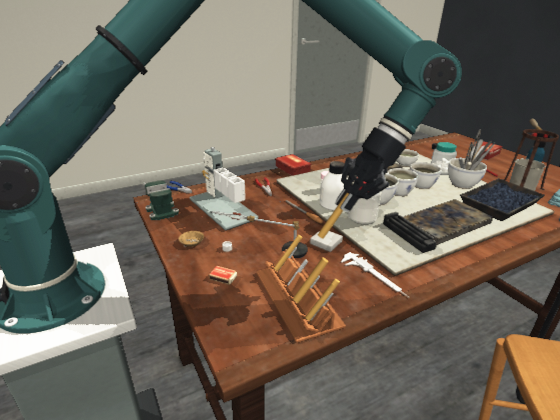

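```bash
cat >> h.py <<'E'
ys=np.radians(8.0)
RP=tool_R([0,0,-1],[np.cos(ys),np.sin(ys),0]); CUP=np.array([[480.9,182.5],[487.0,141.1],[492.7,99.2]])
E
python3 - <<'E'
from h import *
plan([492.7,99.2,260],RP)
E
```

```text
now [ 585.6 -246.7  191.8] d cm [-9.29 34.59  6.82] rot deg [-25.6 -26.7 -73.3] n>= 12.0 w 13.7 t 5.6167 J [-0.07  0.88  0.64  1.48 -0.25  1.49  2.07]
```

step_arm(
  rows=[
    {"tx":0,"ty":0,"tz":3,"rx":0,"ry":0,"rz":0,"jaw":1},
    {"tx":0,"ty":1,"tz":3,"rx":-2.1,"ry":-2.2,"rz":-6.1,"jaw":1},
    {"tx":-0.8,"ty":2.8,"tz":1,"rx":-2.1,"ry":-2.2,"rz":-6.1,"jaw":1},
    {"tx":-0.8,"ty":2.8,"tz":1,"rx":-2.1,"ry":-2.2,"rz":-6.1,"jaw":1},
    {"tx":-0.8,"ty":2.8,"tz":1,"rx":-2.1,"ry":-2.2,"rz":-6.1,"jaw":1},
    {"tx":-0.8,"ty":2.8,"tz":0,"rx":-2.1,"ry":-2.2,"rz":-6.1,"jaw":1},
    {"tx":-0.8,"ty":2.8,"tz":0,"rx":-2.1,"ry":-2.2,"rz":-6.1,"jaw":1},
    {"tx":-0.8,"ty":2.8,"tz":0,"rx":-2.1,"ry":-2.2,"rz":-6.1,"jaw":1},
    {"tx":-0.8,"ty":2.8,"tz":0,"rx":-2.1,"ry":-2.2,"rz":-6.1,"jaw":1},
  ],
)

```text
t: 6.37
tool_pos: [524.2, -38.9, 278.6]
tool_rot: [1.992, 1.348, 2.553]
ft_force: [0.5, 0.5, -2.1]
width: 13.9
```

```bash
python3 - <<'E'
from h import *
plan([492.7,99.2,260],RP)
E
```

```text
now [524.2 -38.9 278.6] d cm [-3.15 13.81 -1.86] rot deg [ -9.2  -9.  -24.1] n>= 4.0 w 13.9 t 6.3667 J [-0.61  0.53  0.96  1.92 -0.53  1.19  1.17]
```

step_arm(
  rows=[
    {"tx":-0.7,"ty":2.8,"tz":0,"rx":-1.9,"ry":-1.8,"rz":-4.9,"jaw":1},
    {"tx":-0.7,"ty":2.8,"tz":0,"rx":-1.9,"ry":-1.8,"rz":-4.9,"jaw":1},
    {"tx":-0.7,"ty":2.8,"tz":0,"rx":-1.9,"ry":-1.8,"rz":-4.9,"jaw":1},
    {"tx":-0.6,"ty":2.8,"tz":0,"rx":-1.9,"ry":-1.8,"rz":-4.9,"jaw":1},
    {"tx":-0.5,"ty":2.6,"tz":0,"rx":-1.6,"ry":-1.8,"rz":-4.5,"jaw":1},
    {"tx":0,"ty":0,"tz":0,"rx":0,"ry":0,"rz":0,"jaw":1},
    {"tx":0,"ty":0,"tz":0,"rx":0,"ry":0,"rz":0,"jaw":1},
  ],
)

```text
t: 6.95
tool_pos: [491.7, 101.6, 277.9]
tool_rot: [2.972, 1.566, 3.127]
ft_force: [-0.1, -0.8, -1.7]
width: 14.5
```

```bash
python3 - <<'E'
from h import *
plan([492.7,99.2,260],RP)
im=snap('wrist','w6')
W=world(im)
E
```

```text
now [491.7 101.6 277.9] d cm [ 0.1  -0.24 -1.79] rot deg [-0.  -0.3 -0.8] n>= 1.0 w 14.5 t 6.95 J [-1.16  0.5   1.22  2.08 -0.58  0.97  0.54]
```

View pics/w6.png

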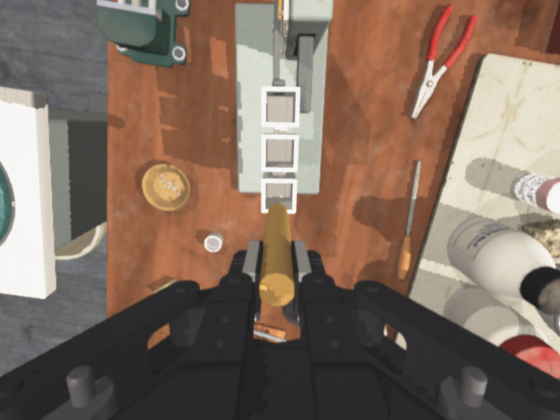

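```bash
python3 - <<'E'
from h import *
im=load('w6');R,c=wcam(im);K=im['intrinsics']
def pr(X): q=K@(R.T@(np.array(X)-c)); return (q[:2]/q[2]).round(1)
for i in range(3): print('cup',pr([*CUP[i],134]))
o=im['obs'];C=Ro.from_euler('xyz',o['tool_rot']).as_matrix()
for L in (60,70,76,80): print(L,pr(o['tool_pos']+C@[L,8,0]),pr(o['tool_pos']+C@[L,-0,8]))
print('top',pr(o['tool_pos']+C@[-34,0,0]))
cc=im['color'][170:310,220:340,::-1];cv2.imwrite('pics/w6a.png',cv2.resize(cc,None,fx=4,fy=4,interpolation=cv2.INTER_CUBIC))
E
```

```text
cup [279.2 108.1]
cup [278.7 154. ]
cup [277.8 197. ]
60 [276.4 210.2] [287.5 220.9]
70 [276.4 206.4] [287.  216.7]
76 [276.4 204.3] [286.8 214.4]
80 [276.4 203. ] [286.6 212.9]
top [276.2 292.1]
```

View pics/w6a.png

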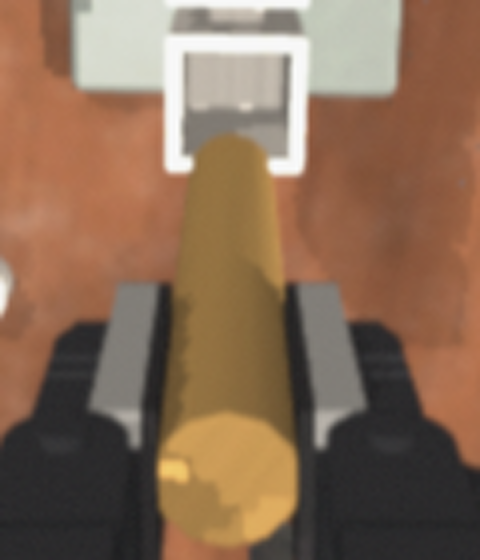

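step_arm(
  rows=[
    {"tx":0.1,"ty":-0.15,"tz":-2,"rx":0,"ry":-0.3,"rz":-0.8,"jaw":1},
    {"tx":0,"ty":0,"tz":-2,"rx":0,"ry":0,"rz":0,"jaw":1},
    {"tx":0,"ty":0,"tz":-1.5,"rx":0,"ry":0,"rz":0,"jaw":1},
    {"tx":0,"ty":0,"tz":-1.2,"rx":0,"ry":0,"rz":0,"jaw":1},
    {"tx":0,"ty":0,"tz":-1.2,"rx":0,"ry":0,"rz":0,"jaw":1},
    {"tx":0,"ty":0,"tz":-1.2,"rx":0,"ry":0,"rz":0,"jaw":1},
    {"tx":0,"ty":0,"tz":-1.2,"rx":0,"ry":0,"rz":0,"jaw":1},
    {"tx":0,"ty":0,"tz":-0.6,"rx":0,"ry":0,"rz":0,"jaw":1},
    {"tx":0,"ty":0,"tz":0,"rx":0,"ry":0,"rz":0,"jaw":1},
  ],
)

```text
t: 7.75
tool_pos: [494.9, 96.0, 169.7]
tool_rot: [-0.003, 1.568, 0.128]
ft_force: [-0.7, 0.2, -1.8]
width: 14.4
```

```bash
python3 - <<'E'
from h import *
plan([492.7,99.2,160],RP)
im=snap('wrist','w7')
s=snap('scene','s7');cv2.imwrite('pics/s7a.png',cv2.resize(s['color'][130:230,180:300,::-1],None,fx=6,fy=6,interpolation=cv2.INTER_CUBIC))
print(get_obs()['ft_force'])
E
```

```text
now [494.9  96.  169.7] d cm [-0.22  0.32 -0.97] rot deg [-0.   0.2  0.5] n>= 1.0 w 14.4 t 7.75 J [-0.98  0.62  1.01  2.18 -0.79  0.76  0.7 ]
[ 0.30809604  0.21035975 -1.3981444 ]
```

View pics/w7.png

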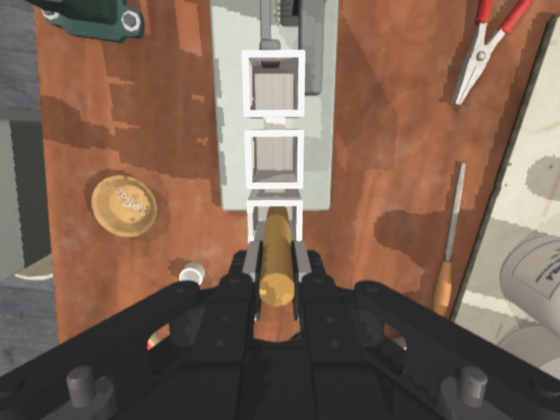

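View pics/s7a.png

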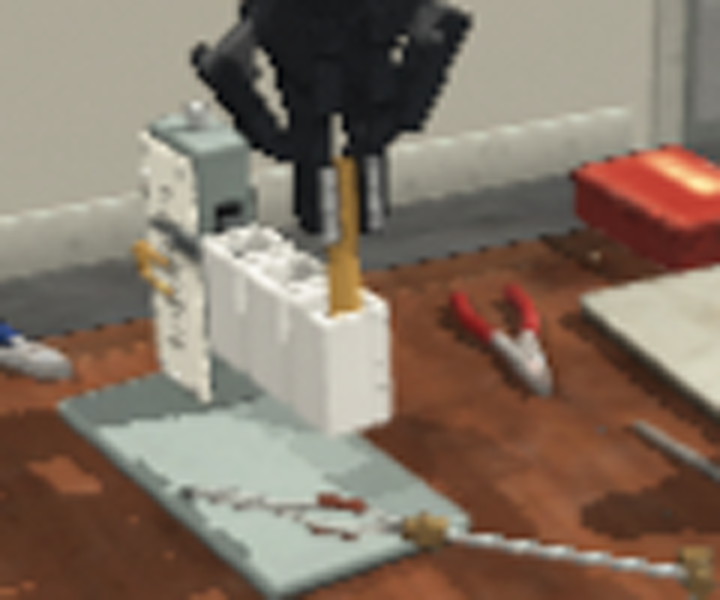

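step_arm(
  rows=[
    {"tx":-0.2,"ty":0.3,"tz":-0.5,"rx":0,"ry":0,"rz":0,"jaw":1},
    {"tx":0,"ty":0,"tz":-0.8,"rx":0,"ry":0,"rz":0,"jaw":1},
    {"tx":0,"ty":0,"tz":-0.8,"rx":0,"ry":0,"rz":0,"jaw":1},
    {"tx":0,"ty":0,"tz":-0.6,"rx":0,"ry":0,"rz":0,"jaw":1},
    {"tx":0,"ty":0,"tz":0,"rx":0,"ry":0,"rz":0,"jaw":1},
    {"tx":0,"ty":0,"tz":0,"rx":0,"ry":0,"rz":0,"jaw":1},
  ],
)

```text
t: 8.35
tool_pos: [493.1, 100.1, 143.3]
tool_rot: [0.134, 1.567, 0.267]
ft_force: [-0.8, 0.2, -1.3]
width: 14.1
```

```bash
python3 - <<'E'
from h import *
plan([492.7,99.2,140],RP)
print(get_obs()['ft_force'])
E
```

```text
now [493.1 100.1 143.3] d cm [-0.04 -0.09 -0.33] rot deg [-0.1  0.2  0.4] n>= 1.0 w 14.1 t 8.35 J [-0.94  0.65  0.95  2.2  -0.85  0.71  0.74]
[-0.82392072  0.23053908 -1.33566194]
```

step_arm(
  rows=[
    {"tx":0,"ty":0,"tz":-0.4,"rx":0,"ry":0,"rz":0,"jaw":1},
    {"tx":0,"ty":0,"tz":0,"rx":0,"ry":0,"rz":0,"jaw":0.75},
    {"tx":0,"ty":0,"tz":0,"rx":0,"ry":0,"rz":0,"jaw":0.7},
    {"tx":0,"ty":0,"tz":0,"rx":0,"ry":0,"rz":0,"jaw":0.65},
    {"tx":0,"ty":0,"tz":0,"rx":0,"ry":0,"rz":0,"jaw":0.6},
    {"tx":0,"ty":0,"tz":0,"rx":0,"ry":0,"rz":0,"jaw":0.6},
    {"tx":0,"ty":0,"tz":0,"rx":0,"ry":0,"rz":0,"jaw":0.6},
  ],
)

```text
t: 8.93
tool_pos: [493.6, 99.9, 139.8]
tool_rot: [0.042, 1.565, 0.174]
ft_force: [0.2, -0.1, -0.7]
width: 34.4
```

```bash
python3 - <<'E'
from h import *
plan([492.7,99.2,140],RP)
print(get_obs()['ft_force'])
im=snap('wrist','w8')
s=snap('scene','s8');cv2.imwrite('pics/s8a.png',cv2.resize(s['color'][130:230,180:300,::-1],None,fx=6,fy=6,interpolation=cv2.INTER_CUBIC))
E
```

```text
now [493.6  99.9 139.8] d cm [-0.09 -0.07  0.02] rot deg [-0.1  0.3  0.4] n>= 1.0 w 34.4 t 8.9333 J [-0.94  0.66  0.94  2.2  -0.86  0.71  0.75]
[ 0.22318772 -0.10348445 -0.73428614]
```

View pics/w8.png

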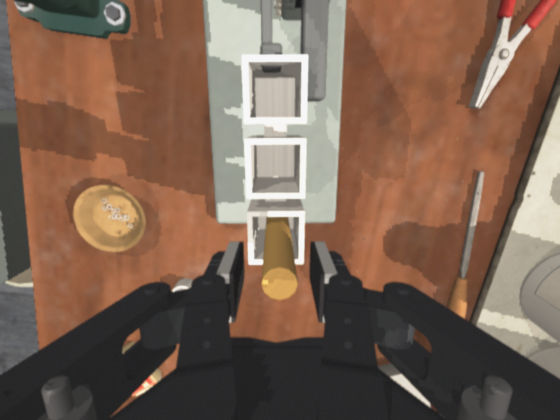

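View pics/s8a.png

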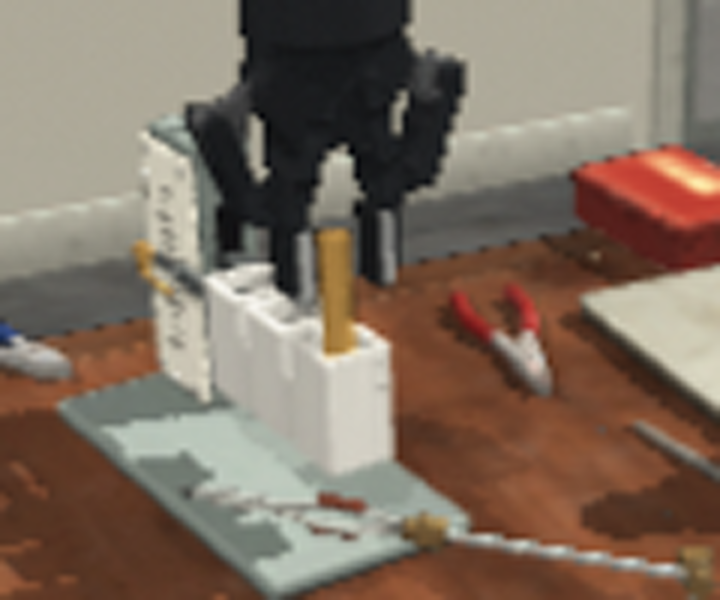

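step_arm(
  rows=[
    {"tx":0,"ty":0,"tz":2,"rx":0,"ry":0,"rz":0,"jaw":0.55},
    {"tx":0,"ty":0,"tz":4,"rx":0,"ry":0,"rz":0,"jaw":0.55},
    {"tx":0,"ty":0,"tz":4,"rx":0,"ry":0,"rz":0,"jaw":0.55},
    {"tx":0,"ty":0,"tz":3,"rx":0,"ry":0,"rz":0,"jaw":0.55},
  ],
)

```text
t: 9.37
tool_pos: [494.0, 99.3, 272.1]
tool_rot: [-0.036, 1.564, 0.096]
ft_force: [0.5, 1.0, 0.3]
width: 38.7
```

```bash
python3 - <<'E'
from h import *
g=TOPS[3]-35*AX+np.array([1,1,-1])
print(g,g+100*AX)
plan(g+100*AX,RG)
s=snap('scene','s9');cv2.imwrite('pics/s9a.png',cv2.resize(s['color'][140:200,190:230,::-1],None,fx=10,fy=10,interpolation=cv2.INTER_CUBIC))
t=snap('top','t9')
E
```

```text
[ 490.84142525 -347.23180493   75.328     ] [ 547.86592454 -353.42664798  157.248     ]
now [494.   99.3 272.1] d cm [  5.39 -45.27 -11.49] rot deg [26.  27.2 73.8] n>= 12.0 w 38.7 t 9.3667 J [-1.14  0.51  1.21  2.09 -0.6   0.94  0.53]
```

View pics/s9a.png

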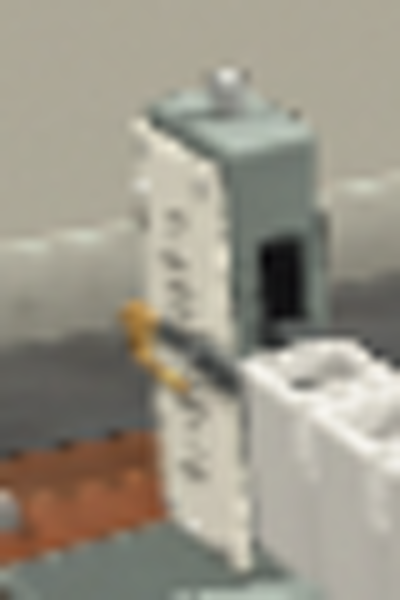

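step_arm(
  rows=[
    {"tx":0.4,"ty":-3.5,"tz":0,"rx":2,"ry":2.1,"rz":5.7,"jaw":0.6},
    {"tx":0.4,"ty":-3.5,"tz":0,"rx":2,"ry":2.1,"rz":5.7,"jaw":0.6},
    {"tx":0.4,"ty":-3.5,"tz":0,"rx":2,"ry":2.1,"rz":5.7,"jaw":0.6},
    {"tx":0.4,"ty":-3.5,"tz":0,"rx":2,"ry":2.1,"rz":5.7,"jaw":0.6},
    {"tx":0.4,"ty":-3.5,"tz":0,"rx":2,"ry":2.1,"rz":5.7,"jaw":0.6},
    {"tx":0.4,"ty":-3.5,"tz":0,"rx":2,"ry":2.1,"rz":5.7,"jaw":0.6},
    {"tx":0.4,"ty":-3.5,"tz":0,"rx":2,"ry":2.1,"rz":5.7,"jaw":0.6},
    {"tx":0.4,"ty":-3.5,"tz":0,"rx":2,"ry":2.1,"rz":5.7,"jaw":0.6},
    {"tx":0.4,"ty":-3.5,"tz":0,"rx":2,"ry":2.1,"rz":5.7,"jaw":0.6},
    {"tx":0.4,"ty":-3.5,"tz":0,"rx":2,"ry":2.1,"rz":5.7,"jaw":0.6},
  ],
)

```text
t: 10.3
tool_pos: [532.9, -251.9, 268.6]
tool_rot: [1.725, 1.082, 2.876]
ft_force: [0.8, 0.8, 0.5]
width: 34.4
```

```bash
python3 - <<'E'
from h import *
g=TOPS[3]-35*AX+np.array([1,1,-1])
plan(g+100*AX,RG)
E
```

```text
now [ 532.9 -251.9  268.6] d cm [  1.49 -10.15 -11.13] rot deg [ 5.9  6.  16.5] n>= 4.0 w 34.4 t 10.3 J [-0.09  0.71  0.73  1.61 -0.29  1.47  1.87]
```

step_arm(
  rows=[
    {"tx":0.4,"ty":-3.3,"tz":-0.3,"rx":2,"ry":2,"rz":5.5,"jaw":0.6},
    {"tx":0.4,"ty":-3.3,"tz":-1.3,"rx":2,"ry":2,"rz":5.5,"jaw":0.6},
    {"tx":0.4,"ty":-3.5,"tz":-2.5,"rx":1.9,"ry":2,"rz":5.5,"jaw":0.6},
    {"tx":0.3,"ty":0,"tz":-3,"rx":0,"ry":0,"rz":0,"jaw":0.6},
    {"tx":0,"ty":0,"tz":0,"rx":0,"ry":0,"rz":0,"jaw":0.6},
  ],
)

```text
t: 10.72
tool_pos: [545.8, -348.7, 192.1]
tool_rot: [1.564, 0.955, 3.021]
ft_force: [-0.3, 1.8, -1.7]
width: 34.0
```

```bash
python3 - <<'E'
from h import *
g=TOPS[3]-35*AX+np.array([1,1,-1])
plan(g+100*AX,RG)
im=snap('wrist','w10'); R,c=wcam(im);K=im['intrinsics']
for T in TOPS:
        p=R.T@(T-c); q=K@p; print((q[:2]/q[2]).round(1))
E
```

```text
now [ 545.8 -348.7  192.1] d cm [ 0.21 -0.47 -3.49] rot deg [-0.3 -0.2  0.4] n>= 1.0 w 34.0 t 10.7167 J [ 0.08  0.89  0.63  1.46 -0.18  1.48  2.17]
[468.2 232.7]
[406.3 233.9]
[337.9 234.5]
[269.4 233.1]
```

View pics/w10.png

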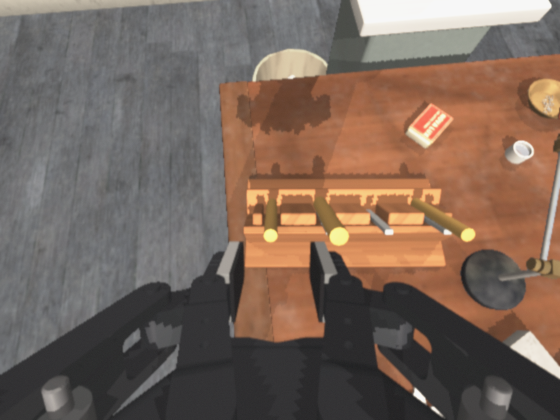

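step_arm(
  rows=[
    {"tx":0.2,"ty":-0.45,"tz":-2,"rx":-0.3,"ry":-0.2,"rz":0.4,"jaw":0.6},
    {"tx":0.1,"ty":0,"tz":-1.5,"rx":0,"ry":0,"rz":0,"jaw":0.6},
    {"tx":-1.15,"ty":0.12,"tz":-1.64,"rx":0,"ry":0,"rz":0,"jaw":0.6},
    {"tx":-1.15,"ty":0.12,"tz":-1.64,"rx":0,"ry":0,"rz":0,"jaw":0.6},
    {"tx":0,"ty":0,"tz":0,"rx":0,"ry":0,"rz":0,"jaw":0.6},
  ],
)

```text
t: 11.18
tool_pos: [525.1, -349.0, 130.1]
tool_rot: [1.576, 0.962, 3.039]
ft_force: [-0.3, 0.4, -0.3]
width: 34.1
```

```bash
python3 - <<'E'
from h import *
g=TOPS[3]-35*AX+np.array([1,1,-1])
plan(g,RG)
im=snap('wrist','w11'); R,c=wcam(im);K=im['intrinsics']
for T in TOPS:
        p=R.T@(T-c); q=K@p; print((q[:2]/q[2]).round(1))
E
```

```text
now [ 525.1 -349.   130.1] d cm [-3.43  0.18 -5.47] rot deg [ 0.2  0.1 -0.1] n>= 2.0 w 34.1 t 11.1833 J [ 0.08  0.93  0.61  1.54 -0.2   1.35  2.18]
[543.4 240.7]
[460.8 242.2]
[366.4 242.4]
[272.1 239.5]
```

View pics/w11.png

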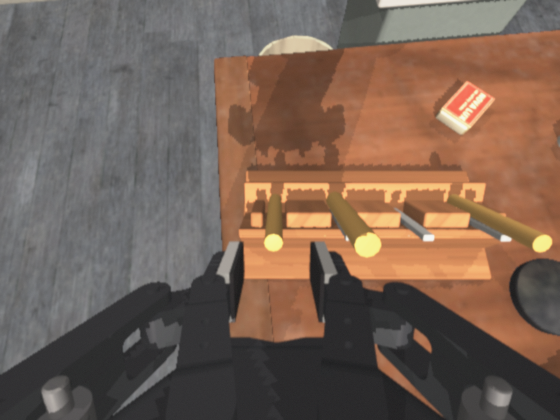

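step_arm(
  rows=[
    {"tx":-0.8,"ty":0.0,"tz":-1.3,"rx":0,"ry":0,"rz":0,"jaw":0.6},
    {"tx":-0.9,"ty":0.0,"tz":-1.4,"rx":0,"ry":0,"rz":0,"jaw":0.6},
    {"tx":-0.9,"ty":0.05,"tz":-1.4,"rx":0,"ry":0,"rz":0,"jaw":0.6},
    {"tx":-0.9,"ty":0.05,"tz":-1.4,"rx":0,"ry":0,"rz":0,"jaw":0.6},
    {"tx":0,"ty":0,"tz":0,"rx":0,"ry":0,"rz":0,"jaw":0.6},
  ],
)

```text
t: 11.65
tool_pos: [492.0, -349.6, 76.4]
tool_rot: [1.579, 0.965, 3.042]
ft_force: [-0.6, 0.2, -0.3]
width: 34.0
```

```bash
python3 - <<'E'
from h import *
g=TOPS[3]-35*AX+np.array([1,1,-1])
plan(g,RG)
im=snap('wrist','w12')
E
```

```text
now [ 492.  -349.6   76.4] d cm [-0.11  0.24 -0.11] rot deg [ 0.3  0.3 -0.1] n>= 1.0 w 34.0 t 11.65 J [ 0.1   0.96  0.6   1.63 -0.21  1.22  2.2 ]
```

View pics/w12.png

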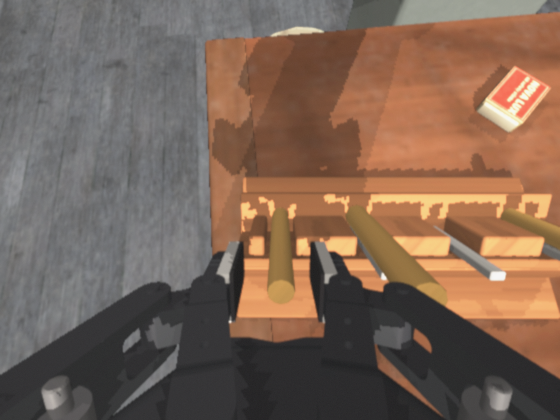

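step_arm(
  rows=[
    {"tx":0,"ty":0.2,"tz":0,"rx":0,"ry":0,"rz":0,"jaw":0.7},
    {"tx":0,"ty":0,"tz":0,"rx":0,"ry":0,"rz":0,"jaw":1},
    {"tx":0,"ty":0,"tz":0,"rx":0,"ry":0,"rz":0,"jaw":1},
    {"tx":0,"ty":0,"tz":0,"rx":0,"ry":0,"rz":0,"jaw":1},
    {"tx":0,"ty":0,"tz":0,"rx":0,"ry":0,"rz":0,"jaw":1},
  ],
)

```text
t: 12.12
tool_pos: [495.5, -349.0, 78.2]
tool_rot: [1.583, 0.972, 3.047]
ft_force: [3.7, 1.8, 6.5]
width: 9.4
```

step_arm(
  rows=[
    {"tx":0.58,"ty":-0.06,"tz":0.82,"rx":0,"ry":0,"rz":0,"jaw":1},
    {"tx":1.16,"ty":-0.12,"tz":1.64,"rx":0,"ry":0,"rz":0,"jaw":1},
    {"tx":1.16,"ty":-0.12,"tz":1.64,"rx":0,"ry":0,"rz":0,"jaw":1},
    {"tx":1.16,"ty":-0.12,"tz":1.64,"rx":0,"ry":0,"rz":0,"jaw":1},
    {"tx":1.16,"ty":-0.12,"tz":1.64,"rx":0,"ry":0,"rz":0,"jaw":1},
    {"tx":1.16,"ty":-0.12,"tz":1.64,"rx":0,"ry":0,"rz":0,"jaw":1},
    {"tx":1.16,"ty":-0.12,"tz":1.64,"rx":0,"ry":0,"rz":0,"jaw":1},
    {"tx":0,"ty":0,"tz":3,"rx":0,"ry":0,"rz":0,"jaw":1},
    {"tx":0,"ty":0,"tz":3,"rx":0,"ry":0,"rz":0,"jaw":1},
  ],
)

```text
t: 12.87
tool_pos: [569.1, -356.1, 243.3]
tool_rot: [1.581, 0.966, 3.046]
ft_force: [-0.4, 0.0, -0.3]
width: 9.9
```

```bash
python3 - <<'E'
from h import *
im=snap('wrist','w13');print(get_obs()['ft_force'])
plan([*CUP[1],275],RP)
E
```

```text
[ 0.37213192 -1.36583279  3.83078238]
now [ 570.4 -359.   251. ] d cm [-8.34 50.01  2.4 ] rot deg [-25.  -26.9 -73.4] n>= 13.0 w 9.3 t 12.9167 J [ 0.08  0.85  0.65  1.36 -0.16  1.58  2.18]
```

View pics/w13.png

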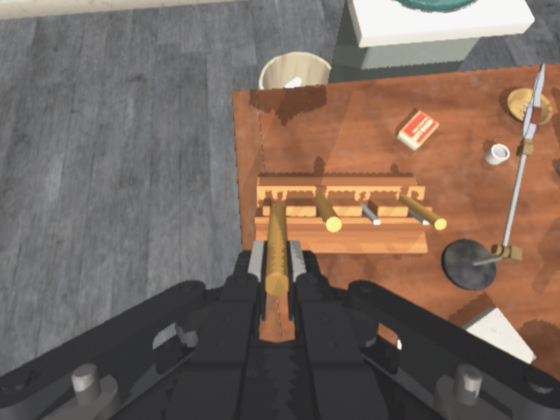

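step_arm(
  rows=[
    {"tx":-0.6,"ty":3.5,"tz":0.5,"rx":-1.8,"ry":-1.9,"rz":-5.3,"jaw":1},
    {"tx":-0.6,"ty":3.5,"tz":0.5,"rx":-1.8,"ry":-1.9,"rz":-5.3,"jaw":1},
    {"tx":-0.6,"ty":3.5,"tz":0.5,"rx":-1.8,"ry":-1.9,"rz":-5.3,"jaw":1},
    {"tx":-0.6,"ty":3.5,"tz":0.5,"rx":-1.8,"ry":-1.9,"rz":-5.3,"jaw":1},
    {"tx":-0.6,"ty":3.5,"tz":0.5,"rx":-1.8,"ry":-1.9,"rz":-5.3,"jaw":1},
    {"tx":-0.6,"ty":3.5,"tz":0,"rx":-1.8,"ry":-1.9,"rz":-5.3,"jaw":1},
    {"tx":-0.6,"ty":3.5,"tz":0,"rx":-1.8,"ry":-1.9,"rz":-5.3,"jaw":1},
    {"tx":-0.6,"ty":3.5,"tz":0,"rx":-1.8,"ry":-1.9,"rz":-5.3,"jaw":1},
    {"tx":-0.6,"ty":3.5,"tz":0,"rx":-1.8,"ry":-1.9,"rz":-5.3,"jaw":1},
    {"tx":-0.6,"ty":3.5,"tz":0,"rx":-1.8,"ry":-1.9,"rz":-5.3,"jaw":1},
  ],
)

```text
t: 13.75
tool_pos: [508.1, -6.0, 268.7]
tool_rot: [2.032, 1.385, 2.523]
ft_force: [0.6, 0.7, -0.4]
width: 9.8
```

```bash
python3 - <<'E'
from h import *
plan([*CUP[1],275],RP)
E
```

```text
now [508.1  -6.  268.7] d cm [-2.11 14.71  0.63] rot deg [ -7.6  -7.5 -20.1] n>= 4.0 w 9.8 t 13.75 J [-0.69  0.49  0.96  1.99 -0.53  1.11  1.04]
```

step_arm(
  rows=[
    {"tx":-0.4,"ty":2.9,"tz":0.3,"rx":-1.5,"ry":-1.5,"rz":-4,"jaw":1},
    {"tx":-0.4,"ty":2.9,"tz":0.3,"rx":-1.5,"ry":-1.5,"rz":-4,"jaw":1},
    {"tx":-0.4,"ty":2.9,"tz":0,"rx":-1.5,"ry":-1.5,"rz":-4,"jaw":1},
    {"tx":-0.4,"ty":2.9,"tz":0,"rx":-1.5,"ry":-1.5,"rz":-4,"jaw":1},
    {"tx":-0.4,"ty":2.9,"tz":0,"rx":-1.5,"ry":-1.5,"rz":-4,"jaw":1},
    {"tx":0,"ty":0,"tz":0,"rx":0,"ry":0,"rz":0,"jaw":1},
    {"tx":0,"ty":0,"tz":0,"rx":0,"ry":0,"rz":0,"jaw":1},
  ],
)

```text
t: 14.33
tool_pos: [487.6, 141.4, 273.9]
tool_rot: [2.43, 1.567, 2.585]
ft_force: [0.3, -0.2, -1.2]
width: 9.7
```

```bash
python3 - <<'E'
from h import *
plan([*CUP[1],275],RP)
im=snap('wrist','w14');R,c=wcam(im);K=im['intrinsics']
def pr(X): q=K@(R.T@(np.array(X)-c)); return (q[:2]/q[2]).round(1)
for i in range(3): print('cup',pr([*CUP[i],114]))
o=im['obs'];C=Ro.from_euler('xyz',o['tool_rot']).as_matrix()
for L in (60,70): print(L,pr(o['tool_pos']+C@[L,6,0]))
cc=im['color'][80:310,190:370,::-1];cv2.imwrite('pics/w14a.png',cv2.resize(cc,None,fx=2.6,fy=2.6,interpolation=cv2.INTER_CUBIC))
E
```

```text
now [487.6 141.4 273.9] d cm [-0.06 -0.03  0.11] rot deg [-0.1 -0.2 -0.9] n>= 1.0 w 9.7 t 14.3333 J [-1.2   0.49  1.17  2.08 -0.57  0.95  0.43]
cup [276.8 151. ]
cup [276.3 191.5]
cup [275.5 229.7]
60 [276.4 212.9]
70 [276.4 209. ]
```

View pics/w14a.png

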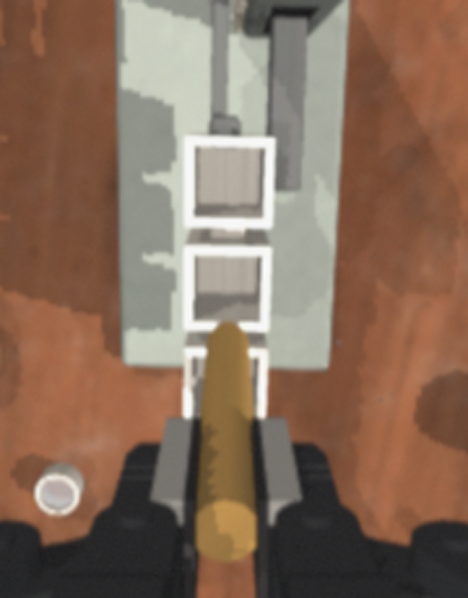

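step_arm(
  rows=[
    {"tx":0,"ty":-0.05,"tz":-3,"rx":0,"ry":0,"rz":-0.9,"jaw":1},
    {"tx":0,"ty":0,"tz":-3,"rx":0,"ry":0,"rz":0,"jaw":1},
    {"tx":0,"ty":0,"tz":-2,"rx":0,"ry":0,"rz":0,"jaw":1},
    {"tx":0,"ty":0,"tz":-1,"rx":0,"ry":0,"rz":0,"jaw":1},
    {"tx":0,"ty":0,"tz":0,"rx":0,"ry":0,"rz":0,"jaw":1},
  ],
)

```text
t: 14.8
tool_pos: [487.9, 135.5, 183.1]
tool_rot: [2.695, 1.565, 2.823]
ft_force: [-0.3, -1.0, -0.8]
width: 9.5
```

```bash
python3 - <<'E'
from h import *
plan([*CUP[1],145],RP)
im=snap('wrist','w15')
cc=im['color'][80:310,190:370,::-1];cv2.imwrite('pics/w15a.png',cv2.resize(cc,None,fx=2.6,fy=2.6,interpolation=cv2.INTER_CUBIC))
E
```

```text
now [487.9 135.5 183.1] d cm [-0.09  0.56 -3.81] rot deg [-0.1 -0.3  0.7] n>= 1.0 w 9.5 t 14.8 J [-1.05  0.59  1.    2.16 -0.74  0.78  0.56]
```

View pics/w15a.png

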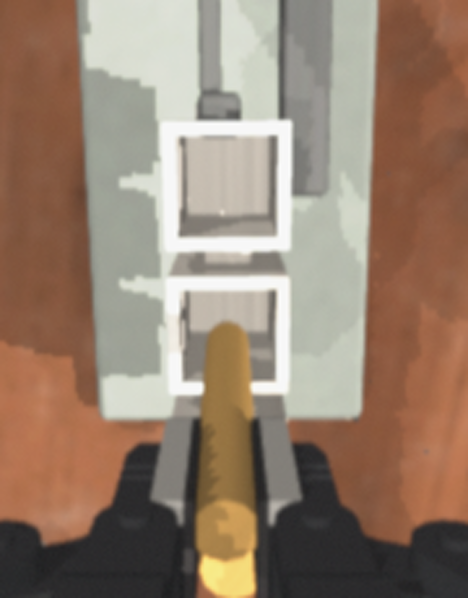

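step_arm(
  rows=[
    {"tx":-0.05,"ty":0.5,"tz":0,"rx":0,"ry":-0.3,"rz":0.7,"jaw":1},
    {"tx":0,"ty":0.1,"tz":-1.2,"rx":0,"ry":0,"rz":0,"jaw":1},
    {"tx":0,"ty":0.05,"tz":-1.2,"rx":0,"ry":0,"rz":0,"jaw":1},
    {"tx":0,"ty":0.05,"tz":-1.0,"rx":0,"ry":0,"rz":0,"jaw":1},
    {"tx":0,"ty":0,"tz":0,"rx":0,"ry":0,"rz":0,"jaw":1},
  ],
)

```text
t: 15.27
tool_pos: [487.9, 145.2, 150.0]
tool_rot: [0.741, 1.567, 0.886]
ft_force: [-0.2, -0.4, -1.3]
width: 10.1
```

```bash
python3 - <<'E'
from h import *
plan([*CUP[1],135],RP)
im=snap('wrist','w16')
s=snap('scene','s16')
cc=im['color'][80:310,190:370,::-1];a=cv2.resize(cc,None,fx=2.2,fy=2.2,interpolation=cv2.INTER_CUBIC)
b=cv2.resize(s['color'][130:230,200:280,::-1],(405,a.shape[0]),interpolation=cv2.INTER_CUBIC)
cv2.imwrite('pics/w16a.png',np.hstack([a,b]))
E
```

```text
now [487.9 145.2 150. ] d cm [-0.09 -0.41 -1.5 ] rot deg [-0.2  0.1 -0.3] n>= 1.0 w 10.1 t 15.2667 J [-1.02  0.63  0.93  2.18 -0.81  0.71  0.62]
```

View pics/w16a.png

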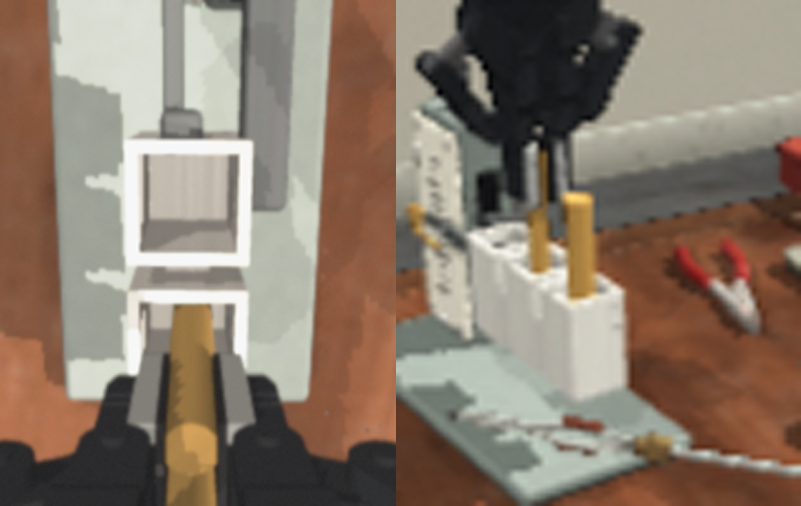

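step_arm(
  rows=[
    {"tx":0,"ty":-0.3,"tz":-0.6,"rx":0,"ry":0,"rz":0,"jaw":1},
    {"tx":0,"ty":0,"tz":-0.8,"rx":0,"ry":0,"rz":0,"jaw":1},
    {"tx":0,"ty":0,"tz":-0.6,"rx":0,"ry":0,"rz":0,"jaw":1},
    {"tx":0,"ty":0,"tz":0,"rx":0,"ry":0,"rz":0,"jaw":1},
    {"tx":0,"ty":0,"tz":0,"rx":0,"ry":0,"rz":0,"jaw":1},
  ],
)

```text
t: 15.78
tool_pos: [487.9, 141.6, 129.9]
tool_rot: [0.711, 1.567, 0.855]
ft_force: [1.0, -0.3, -1.1]
width: 10.1
```

```bash
python3 - <<'E'
from h import *
plan([*CUP[1],125],RP);print(get_obs()['ft_force'])
E
```

```text
now [487.9 141.6 129.9] d cm [-0.09 -0.05 -0.49] rot deg [-0.2  0.1 -0.2] n>= 1.0 w 10.1 t 15.7833 J [-0.98  0.65  0.88  2.2  -0.85  0.68  0.66]
[ 0.95347643 -0.3298713  -1.05579681]
```

step_arm(
  rows=[
    {"tx":0,"ty":0,"tz":-0.4,"rx":0,"ry":0,"rz":0,"jaw":1},
    {"tx":0,"ty":0,"tz":0,"rx":0,"ry":0,"rz":0,"jaw":0.8},
    {"tx":0,"ty":0,"tz":0,"rx":0,"ry":0,"rz":0,"jaw":0.75},
    {"tx":0,"ty":0,"tz":0,"rx":0,"ry":0,"rz":0,"jaw":0.7},
    {"tx":0,"ty":0,"tz":0,"rx":0,"ry":0,"rz":0,"jaw":0.6},
    {"tx":0,"ty":0,"tz":0,"rx":0,"ry":0,"rz":0,"jaw":0.6},
    {"tx":0,"ty":0,"tz":0,"rx":0,"ry":0,"rz":0,"jaw":0.6},
  ],
)

```text
t: 16.37
tool_pos: [488.3, 141.9, 126.5]
tool_rot: [0.57, 1.566, 0.714]
ft_force: [-0.3, -0.4, -0.9]
width: 34.1
```

step_arm(
  rows=[
    {"tx":0,"ty":0,"tz":1.5,"rx":0,"ry":0,"rz":0,"jaw":0.6},
    {"tx":0,"ty":0,"tz":3,"rx":0,"ry":0,"rz":0,"jaw":0.6},
    {"tx":0,"ty":0,"tz":4,"rx":0,"ry":0,"rz":0,"jaw":0.6},
    {"tx":0,"ty":0,"tz":4,"rx":0,"ry":0,"rz":0,"jaw":0.6},
    {"tx":0,"ty":0,"tz":3,"rx":0,"ry":0,"rz":0,"jaw":0.6},
  ],
)

```text
t: 16.78
tool_pos: [488.9, 141.2, 284.0]
tool_rot: [0.412, 1.565, 0.555]
ft_force: [1.5, 0.5, 0.1]
width: 34.3
```

```bash
python3 - <<'E'
from h import *
plan([380,230,310],tool_R([.64,0,-.77],[0,1,0]))
im=snap('wrist','w17')
s=snap('scene','s17')
cc=im['color'][80:310,190:370,::-1];a=cv2.resize(cc,None,fx=2.2,fy=2.2,interpolation=cv2.INTER_CUBIC)
b=cv2.resize(s['color'][130:230,190:270,::-1],(405,a.shape[0]),interpolation=cv2.INTER_CUBIC)
cv2.imwrite('pics/w17a.png',np.hstack([a,b]))
E
```

```text
now [488.9 141.2 284. ] d cm [-10.89   8.88   2.6 ] rot deg [-28.6 -32.5  78.1] n>= 13.0 w 34.3 t 16.7833 J [-1.22  0.48  1.19  2.07 -0.55  0.96  0.41]
```

View pics/w17a.png

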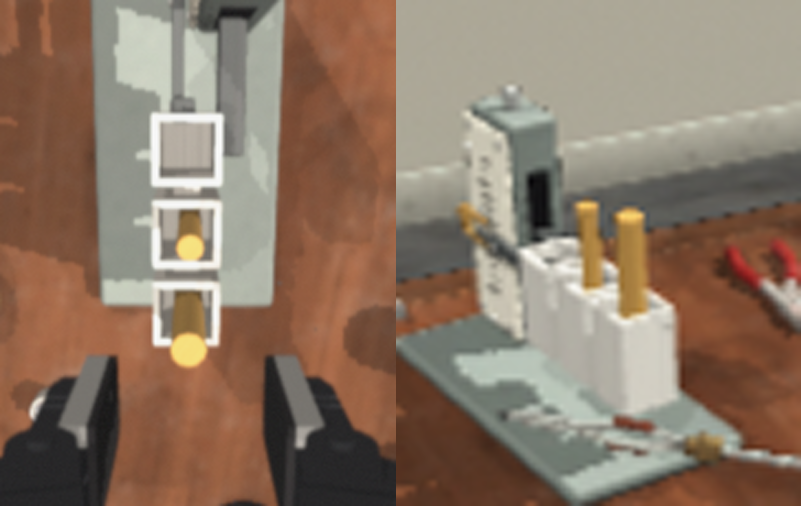

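step_arm(
  rows=[
    {"tx":-0.7,"ty":0.7,"tz":0.5,"rx":-2.2,"ry":-2.5,"rz":6,"jaw":0.6},
    {"tx":-0.7,"ty":0.7,"tz":0.5,"rx":-2.2,"ry":-2.5,"rz":6,"jaw":0.6},
    {"tx":-0.7,"ty":0.7,"tz":0.5,"rx":-2.2,"ry":-2.5,"rz":6,"jaw":0.6},
    {"tx":-0.7,"ty":0.7,"tz":0,"rx":-2.2,"ry":-2.5,"rz":6,"jaw":0.6},
    {"tx":-0.7,"ty":0.7,"tz":0,"rx":-2.2,"ry":-2.5,"rz":6,"jaw":0.6},
    {"tx":-0.7,"ty":0.7,"tz":0,"rx":-2.2,"ry":-2.5,"rz":6,"jaw":0.6},
    {"tx":-0.7,"ty":0.7,"tz":0,"rx":-2.2,"ry":-2.5,"rz":6,"jaw":0.6},
    {"tx":-0.7,"ty":0.7,"tz":0,"rx":-2.2,"ry":-2.5,"rz":6,"jaw":0.6},
    {"tx":-0.7,"ty":0.7,"tz":0,"rx":-2.2,"ry":-2.5,"rz":6,"jaw":0.6},
    {"tx":-0.7,"ty":0.7,"tz":0,"rx":-2.2,"ry":-2.5,"rz":6,"jaw":0.6},
  ],
)

```text
t: 17.72
tool_pos: [417.7, 211.0, 295.5]
tool_rot: [-1.395, 1.025, -0.183]
ft_force: [0.5, -1.4, 0.4]
width: 33.9
```

```bash
python3 - <<'E'
from h import *
plan([395,228,305],tool_R([.64,0,-.77],[0,1,0]))
E
```

```text
now [417.7 211.  295.5] d cm [-2.27  1.7   0.95] rot deg [-6.6 -7.9 18.7] n>= 4.0 w 33.9 t 17.7167 J [-2.    0.25  1.36  2.39  0.48  0.37  0.1 ]
```

```bash
python3 - <<'E'
from h import *
print(get_obs()['joints'])
im=snap('wrist','w18')
E
```

```text
[-1.99510658  0.24617943  1.35577474  2.39123635  0.48182759  0.37181301
  0.09918863]
```

View pics/w18.png

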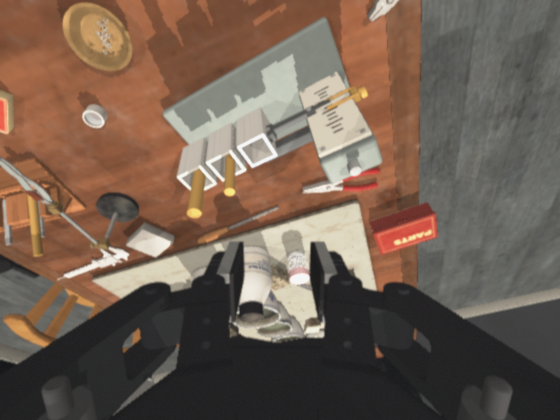

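```bash
python3 - <<'E'
from h import *
im=load('w18');c=im['color'][:,:,::-1]
cv2.imwrite('pics/w18a.png',cv2.rotate(cv2.resize(c[70:180,280:385],None,fx=5.4,fy=5.4,interpolation=cv2.INTER_CUBIC),cv2.ROTATE_180))
s=snap('scene','s18');cv2.imwrite('pics/s18a.png',cv2.resize(s['color'][140:200,190:230,::-1],None,fx=10,fy=10,interpolation=cv2.INTER_CUBIC))
E
```

```text
(no output)
```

View pics/w18a.png

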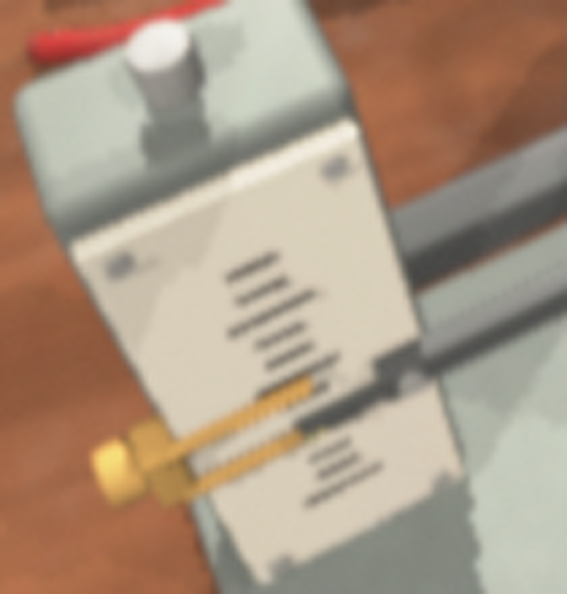

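View pics/s18a.png

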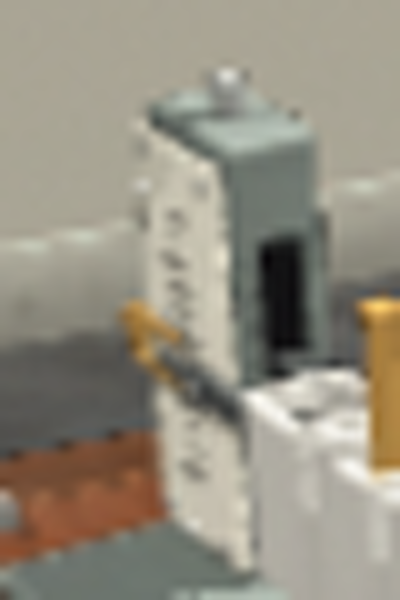

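```bash
python3 - <<'E'
from h import *
im=load('w18');n=np.array([np.cos(.14),np.sin(.14),0])
f=lambda x,y:(385-.5-(x)/5.4,180-.5-(y)/5.4)
for nm,q in dict(ptr_tip=(303,425),pt2=(340,407),pt3=(380,390),up_tip=(308,388),up2=(230,424),lo_tip=(315,435),lo2=(230,471)).items():
    u,v=f(*q)
    print(nm,*[wray_plane(im,u,v,[x,270,117],n).round(1) for x in(461,464,467)])
W=world(im)
for q in [(303,425),(340,407),(380,390),(300,391),(250,414),(240,467),(280,450)]:
    u,v=f(*q); u,v=round(u),round(v); print(q,W[v,u].round(1))
E
python3 - <<'E'
import sys;sys.path.insert(0,'.')
import os;os.chdir('.')
from h import *
im=load('w18');c=im['color'][:,:,::-1]
cv2.imwrite('pics/w18b.png',cv2.rotate(cv2.resize(c[85:120,305:355],None,fx=14,fy=14,interpolation=cv2.INTER_NEAREST),cv2.ROTATE_180))
E
```

```text
ptr_tip [460.3 274.7  91. ] [463.3 275.2  85.9] [466.2 275.7  80.9]
pt2 [461.4 266.9  90.8] [464.4 267.3  85.7] [467.3 267.7  80.6]
pt3 [462.6 258.6  89.7] [465.6 258.9  84.6] [468.5 259.1  79.5]
up_tip [460.8 271.1 102.4] [463.8 271.5  97.5] [466.7 272.   92.7]
up2 [458.7 286.6 103.3] [461.6 287.3  98.4] [464.5 288.   93.6]
lo_tip [460.5 273.4  85.5] [463.5 273.9  80.3] [466.4 274.3  75.2]
lo2 [458.1 290.5  87.9] [461.  291.3  82.8] [463.9 292.   77.7]
(303, 425) [462.8 274.6  86.8]
(340, 407) [463.3 267.7  87.6]
(380, 390) [463.7 258.7  87.1]
(300, 391) [465.7 273.5  94.1]
(250, 414) [465.6 283.7  92.9]
(240, 467) [464.8 290.1  76.1]
(280, 450) [464.6 282.   77.4]
```

View pics/w18b.png

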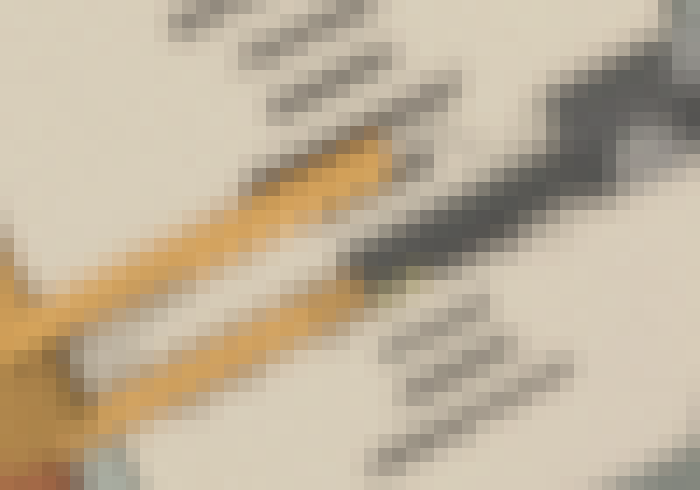

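step_arm(
  rows=[
    {"tx":0.4,"ty":-0.5,"tz":1.5,"rx":2.2,"ry":2.5,"rz":-6,"jaw":0.6},
    {"tx":0.4,"ty":-0.5,"tz":1.5,"rx":2.2,"ry":2.5,"rz":-6,"jaw":0.6},
    {"tx":0.4,"ty":-0.5,"tz":1.5,"rx":2.2,"ry":2.5,"rz":-6,"jaw":0.6},
    {"tx":0.4,"ty":-0.5,"tz":1,"rx":2.2,"ry":2.5,"rz":-6,"jaw":0.6},
    {"tx":0.4,"ty":0,"tz":0.5,"rx":2.2,"ry":2.5,"rz":-6,"jaw":0.6},
    {"tx":0,"ty":0,"tz":0,"rx":0,"ry":0,"rz":0,"jaw":0.6},
    {"tx":0,"ty":0,"tz":0,"rx":0,"ry":0,"rz":0,"jaw":0.6},
    {"tx":0,"ty":0,"tz":0,"rx":0,"ry":0,"rz":0,"jaw":0.6},
  ],
)

```text
t: 18.48
tool_pos: [438.4, 189.8, 355.4]
tool_rot: [-1.118, 1.293, -0.461]
ft_force: [-0.7, 1.0, 0.3]
width: 34.1
```

```bash
python3 - <<'E'
from h import *
print(get_obs()['joints'],get_obs()['ft_force'])
s=snap('scene','s20')
im=snap('wrist','w20')
a,b=load('s18'),s
d=np.abs(a['color'].astype(int)-b['color'])[140:235,190:250].max(); print('scale diff',d)
z=load('scene0'); print(np.abs(z['color'].astype(int)-b['color'])[235:345,255:350].max(-1).mean())
cv2.imwrite('pics/s20a.png',cv2.resize(np.hstack([b['color'][140:240,190:310],b['color'][230:330,250:350]])[:,:,::-1],None,fx=3.6,fy=3.6,interpolation=cv2.INTER_CUBIC))
# depth averaged pointer / prongs over w18 with colour masks
im=load('w18');W=world(im);c=im['color'].astype(int)
u,v=np.meshgrid(np.arange(560),np.arange(420)); box=(u>305)&(u<370)&(v>80)&(v<115)
brass=box&(c[...,0]-c[...,2]>80)&(W[...,1]<292)
dark=box&(c.max(-1)<105)&(W[...,1]>255)&(W[...,0]<475)
for m in(brass,dark):
    P=W[m]; print(m.sum(),P.mean(0).round(1))
P=W[brass]; q=P[:,2]>85; print('up',P[q].mean(0).round(1),'lo',P[~q].mean(0).round(1))
E
```

```text
[-1.79679688  0.14781778  1.28753041  2.13687373  0.12261553  0.81130694
  0.05605704] [-0.69154194  0.98150824  0.32948565]
scale diff 32
16.124306220095693
99 [458.3 280.7  99.8]
57 [463.5 263.5  87.4]
up [455.  278.6 110.8] lo [464.8 284.8  77.6]
```

View pics/s20a.png

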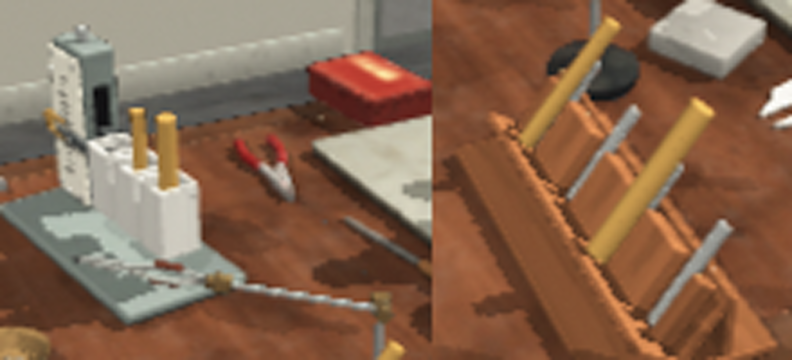

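```bash
python3 -c "
from rig import *
print(finish_job())"
```

```text
the job is handed in; nothing more can be done
None
```

I moved two bars from the rack to the scale, and my last checks put the pointer between the clip's prongs. The job was handed in at about 18.5 s of the 64 s, and no verdict was reported. The thick bar from the second slot (counting from the left, +y) stands in the right cup, and the thin bar from the fourth slot in the middle cup.

**Pointer height:** my two estimates disagree, but both are inside the 6.5 mm limit:
- **Depth map:** the pointer tip is about 2 mm above the clip's middle.
- **Viewing rays, treating pointer and prongs as in one plane:** it is about 3 mm below.

The depth map shows the pointer standing about 2–3 mm in front of the prongs. Seen from above, that makes it look lower than it is, so I trust the depth value more. A brass-colour mask I tried as a further check picked up wrong pixels for the upper prong, so I did not use that value.

**Other checks:**
- **Bars:** both moved bars stand upright in their cups. The other thick and thin bars are still leaning in the rack.
- **Bystanders:** the arm never came near the clip, loupe, block or pliers, and they looked unmoved in the pictures.
- **Carriage:** two pictures taken about a second apart look the same at the scale, allowing for small brightness differences.
- **Arm:** it is clear of everything. For the final look at the pointer, joint 3 came to 1.356 rad, just inside its 1.36 limit, and I backed it off to 1.29 before handing in.

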